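# Load a printer-frame kit tray and slide it home

### The arm

A 6-joint arm with a two-finger parallel gripper is mounted at the origin on the work surface. World frame = base frame: x ahead of the robot, y to its left, z up, the work surface at z = 0. Lengths are in mm, angles in rad, forces in N, time in s.
With the tool pointing down it reaches from about 275 to 1000 mm from the base axis. Payload 8.4 kg.
Tool frame: the origin (TCP) lies at the very end of the fingers, on their centre line; the grasp point (between the pads) lies 19 mm behind it; z points along the fingers, y is the line along which they close (so a half turn about z gives the same grasp; the last joint's range is limited). The gripper opens to 85 mm and grips with 20 to 120 N. Pads are 22 mm wide; open, the fingers measure 114 mm over their backs; the gripper's body (76 mm by 85 mm) begins 54 mm behind the grasp point. The pads swing forward as they close: fully open they stand 13 mm farther back than shut.
Start: joints at [-1.194, 0.353, 1.633, -0, 1.155, -0.002], TCP at [231.127, -580.696, 231.281] pointing down, gripper open.
Joint ranges: [-2.63, 2.63], [-0.92, 2.1], [0.06, 2.66], [-1.3, 4.44], [0, 2.69], [-3.02, 3.02]. Speed limits (rad/s): [2.22, 2.22, 2.79, 3.14, 3.14, 3.14].

### API

Orientations are given as [roll, pitch, yaw] about the fixed x, y, z axes, in that order (R = Rz(yaw) Ry(pitch) Rx(roll)).
In Python, from rig import telemetry, imaging, r gives the robot as it stands. The module is installed in compiled form; this text tells all that it offers.
- The arm moves only by the tool step_arm, never from a script. Its argument "moves" is a list of rows, each a list of 3 entries, a list of its own where there are three numbers: the turn, a rotation vector about the tool's x, y, z scaled (see below), then the shift along the tool's x, y, z scaled (see below), then the opening, from -1 (shut) to 1 (fully open). A call has 1 to 8 rows; each row is the pose to reach, as a shift and turn from the pose commanded when the call began, along the tool's axes at that moment; what a row does not reach only later rows make up. The controller multiplies each number of a shift by 200 mm and each number of a turn by 45 degrees. A row lasts 1/10 s, in which the tool goes at most 50 mm and 8.59 degrees, less where a joint would pass 70% of its speed; a pose out of reach is approached as far as the arm can. A call with a number of a shift or a turn outside -1 to 1 is refused whole. A call with a gripper value outside its range is refused whole. The fingers move at their own pace and stop on an object; "squeeze" is the grip in N (left out, the last holds). Time passes only in rows, so rows that repeat a pose let the fingers close. It gives the time, the measured TCP pose, the force, the opening and the grip force at its end, in the units of the state.
- telemetry.sense(): the state, without advancing time (a new reading comes with each control period).
- imaging.grab_frame(name): name is "scene" or "top" or "wrist"; returns the picture (420x560x3 uint8, red, green, blue); there is no depth.
- imaging.calibration(name): a dict with "fx", "fy", "cx", "cy" (pixels), "dist_coeffs" ([k1, k2, p1, p2, k3] as OpenCV has them; the pictures are not rectified), "cam_to_world" (4x4, takes a point from camera to world coordinates). Camera axes: x right, y up, looking along -z (the intrinsics and any distortion apply to the point x, -y, -z); pixel columns grow to the right and rows downward; lengths in mm; the calibration is good to about 2 mm. A picture is of the moment at which its call begins: read the wrist's pose just before it. calibration takes no time and is no camera call; for the wrist camera it gives the pose at the moment of the call.
- r.sign_off(): hands the job in; it is judged then, once.
Trained networks look in the newest picture that a camera, given by its name, has taken for a name from the list of things; names that differ only in an ending like _2 or _b are one class to them, and where a whole thing is asked for, a point or a joint stands for the part that bears it (a point fixed in the world has none). Each returns a list of dicts, best first, with "conf" (0 to 1); they miss things now and then, are a little off and sometimes report something else, mostly with a low value. They report only what shows in the picture. A call takes as long as a camera call. They do not tell look-alikes from the thing itself.
- imaging.recognise(camera, name): "extent" ([left, top, width, height] in pixels, round what is visible of it).
- imaging.mark_of(camera, name): "xy" ([column, row] in pixels: a listed point, or the origin of a listed thing).
The state is a dict: "clock": time; "qpos": joint angles; "qvel": joint speeds; "joint_efforts": joint torques, N m; "eef_pos": TCP position; "tcp_rot": TCP orientation; "contact_force": force on the tool from outside, world axes, zero at the start; "wrist_torque": the same for the moment, N m; "opening": opening from 0.0 (shut) to 1.0 (fully open); "grasp_force": force on a finger pad.
Only numpy, scipy, OpenCV 4.12 (cv2) and the standard library are available. Lean on these libraries where they do the work, as an engineer would, in place of code of your own. Each camera call takes 0.05 s, during which the arm holds its last target. There are 200 camera calls.

### The job

Load the kit tray: lay every aluminium bar from the mat flat in the tray's bar bay, parallel to the direction in which the tray slides and with all orange ends pointing away from the robot, and pour all the printed balls from the yellow cup into the tray's black-walled bin, then stand the empty cup upright back on its coaster. When everything is loaded and the cup is back, push the tray fully home against its stop, gently enough that everything stays in place, and leave the spool, glue stick and screwdriver where they are.

Things in the scene. Friction and masses are not known exactly. Their poses are not given: they have to be found in the camera images.
- tray (a joint): Slide of the kit tray (150 x 310 mm, blue) along +x of point bay, roughly away from the robot, on a low grey base with a black stop at its far end. m: 0 = fully out towards the robot, 0.06 = home at the stop. About 4 N of friction; stays where left. Bar bay: the blue +y part with 5 mm lips; ball bin: the black-walled -y part.
- bay (a point): Centre of the bar bay, on its floor (18 mm above the table). Its x axis is the direction in which the tray slides home and in which the bars are to lie, z up. Inside the lips the bay measures 142 mm (x) by 182 mm (y); the tall bin wall is its -y border.
- bin (a point): Centre of the ball bin, on its floor (18 mm above the table). Axes as bay. Inside 142 mm (x) by 116 mm (y), walls 4 mm thick, rim 50 mm above the floor (68 mm above the table).
- push (a point): Middle of the orange stripe on the outside of the bin's front wall (the wall facing the robot), 48 mm above the table; push here towards +x of point bay. The wall reaches 20 mm higher than this. Axes as bay.
- coaster: Round cork coaster, 100 mm across, 4 mm thick, fixed; origin at the centre of its underside, on the table.
- cup: Yellow plastic cup, open on top, 85 mm high, outer diameter 52 mm at the foot widening to 68 mm at the rim (63 mm at 58 mm height), wall 3 mm, floor 4 mm, 60 to 130 g empty. It stands on the coaster and holds the balls. Origin at the centre of its underside, z towards its mouth.
- spool: Bystander: small spool of green filament lying flat, 120 mm across, 45 mm high. Origin under its centre.
- gluestick: Bystander: white upright glue stick with red cap, 32 mm across, 100 mm high. Origin under its centre.
- driver: Bystander: screwdriver lying on the table beyond the tray. Origin under its middle.
- bar0: Aluminium profile bar, at first on the black mat (3 mm thick), 16 x 16 x 100 mm, 60 g, with an orange cap on its +x end. Origin at its centre, x along its length. May be absent (None).
- cap0 (a point): Middle of the capped (orange) end face of bar0, 50 mm from its centre.
- bar1: Aluminium profile bar, at first on the black mat (3 mm thick), 16 x 16 x 100 mm, 60 g, with an orange cap on its +x end. Origin at its centre, x along its length. May be absent (None).
- cap1 (a point): Middle of the capped (orange) end face of bar1, 50 mm from its centre.
- bar2: Aluminium profile bar, at first on the black mat (3 mm thick), 16 x 16 x 100 mm, 60 g, with an orange cap on its +x end. Origin at its centre, x along its length. May be absent (None).
- cap2 (a point): Middle of the capped (orange) end face of bar2, 50 mm from its centre.
- bar3: Aluminium profile bar, at first on the black mat (3 mm thick), 16 x 16 x 100 mm, 60 g, with an orange cap on its +x end. Origin at its centre, x along its length. May be absent (None).
- cap3 (a point): Middle of the capped (orange) end face of bar3, 50 mm from its centre.
- ball0: Printed orange ball with a white bore, 18 mm across, 10 g, at first in the cup. Origin at its centre. Rolls poorly: stops soon on a level surface.
- ball1: Printed black ball with a white bore, 18 mm across, 10 g, at first in the cup. Origin at its centre. Rolls poorly: stops soon on a level surface.
- ball2: Printed orange ball with a white bore, 18 mm across, 10 g, at first in the cup. Origin at its centre. Rolls poorly: stops soon on a level surface.
- ball3: Printed black ball with a white bore, 18 mm across, 10 g, at first in the cup. Origin at its centre. Rolls poorly: stops soon on a level surface.
- ball4: Printed orange ball with a white bore, 18 mm across, 10 g, at first in the cup. Origin at its centre. Rolls poorly: stops soon on a level surface. May be absent (None).
- ball5: Printed black ball with a white bore, 18 mm across, 10 g, at first in the cup. Origin at its centre. Rolls poorly: stops soon on a level surface. May be absent (None).
- ball6: Printed orange ball with a white bore, 18 mm across, 10 g, at first in the cup. Origin at its centre. Rolls poorly: stops soon on a level surface. May be absent (None).
Mind the look-alikes: they are no part of the job. Several things have the shape of the cup; the one meant has the colours described above.

How it is judged:
By the outcome, as a careful person would: the job done as asked, in the order asked, and still so for the second after the job is handed in, with the robot touching nothing.
Of bar0, bar1, bar2, bar3 only 2 to 4 are there at a start; the rules pass over those that are not, and their reading is None.
Of ball4, ball5, ball6 only 1 to 3 are there at a start; the rules pass over those that are not, and their reading is None.
At some moment in a run one of bar0, bar1, bar2, bar3 may be knocked a few centimetres aside while the robot is not near it.
It also fails if it takes over 210 s, if anything falls off the work surface, if the arm or the gripper's body presses on something with over 40 N, if the wrist force passes 120 N, or if a joint passes its speed limit or range.

## Working session

There is one attempt and no reset: what is moved stays moved. The work goes in short steps, Python scripts to look and compute and a tool call to move; the robot and the scene stay as the last step left them, time stands still between calls to the robot, and variables do not carry over. Pictures are saved under pics/ and viewed, at most 14 in all, crops included, and the job is handed in when it is done.

Besides the shell and the picture viewer there is one more tool, called after "Emit:" in YAML: its name, and indented under it one key for each argument. step_arm: Moves the arm, as the interface text tells. Its arguments: {"type":"object","properties":{"moves":{"type":"array"},"squeeze":{"type":"number"}},"required":["moves"]}

```bash
mkdir -p pics; ls
cat > h.py <<'E'
import numpy as np, cv2
from rig import telemetry, imaging, r
from scipy.spatial.transform import Rotation as R
def cal(c):
    k=imaging.calibration(c); return np.array([[k['fx'],0,k['cx']],[0,k['fy'],k['cy']],[0,0,1.]]),np.array(k['dist_coeffs'],float),np.array(k['cam_to_world'])
def ray(c,xy,k=None):
    K,d,T=k or cal(c)
    u=cv2.undistortPoints(np.array([[xy]],float),K,d)[0,0]
    return T[:3,3],T[:3,:3]@np.array([u[0],-u[1],-1.])
def atz(c,xy,z,k=None):
    o,v=ray(c,xy,k); return o+v*(z-o[2])/v[2]
def tri(rs):
    A=0;b=0
    for o,v in rs:
        v=v/np.linalg.norm(v);P=np.eye(3)-np.outer(v,v);A=A+P;b=b+P@o
    return np.linalg.solve(A,b)
def proj(c,P,k=None):
    K,d,T=k or cal(c)
    p=T[:3,:3].T@(np.array(P,float)-T[:3,3]); q=np.array([[p[0],-p[1],-p[2]]])
    return cv2.projectPoints(q,np.zeros(3),np.zeros(3),K,d)[0][0,0]
def snap(c,name,crop=None,s=1):
    im=imaging.grab_frame(c)[:,:,::-1].copy()
    if crop: x,y,w,h=crop; im=im[y:y+h,x:x+w]
    if s!=1: im=cv2.resize(im,None,fx=s,fy=s,interpolation=cv2.INTER_CUBIC)
    cv2.imwrite('pics/'+name,im); return im
def goal(pos,rpy):
    """shift/turn numbers (tool axes now) to reach pos,rpy"""
    s=telemetry.sense(); R0=R.from_euler('xyz',s['tcp_rot'])
    sh=R0.inv().apply(np.array(pos)-s['eef_pos'])/200
    t=(R0.inv()*R.from_euler('xyz',rpy)).as_rotvec(degrees=True)/45
    return t.round(3),sh.round(3)
E
python3 - <<'E'
from h import *
np.set_printoptions(precision=1,suppress=True)
print(telemetry.sense())
for c in('top','scene'):
    im=snap(c,c+'0.png')
    for n in ['bay','bin','push','coaster','cup','spool','gluestick','driver','bar0','cap0','ball0']:
        L=imaging.mark_of(c,n)
        print(c,n,[(np.round(d['xy'],1).tolist(),round(d['conf'],2),atz(c,d['xy'],{'bay':18,'bin':18,'push':48,'bar0':11,'cap0':11}.get(n,0))[:2].round().tolist()) for d in L[:6]])
E
```

```text
pics
{'clock': 0.0, 'qpos': array([-1.2,  0.4,  1.6,  0. ,  1.2, -0. ]), 'qvel': array([ 0., -0.,  0., -0., -0.,  0.]), 'joint_efforts': array([ -0. , -60.5, -34.2,  -0. ,   0. ,   0. ]), 'eef_pos': array([ 231. , -580.3,  230.6]), 'tcp_rot': array([-3.1, -0. ,  0.4]), 'contact_force': array([ 0.6, -0.2, -0.1]), 'wrist_torque': array([ 0. ,  0.1, -0. ]), 'grasp_force': 0.0, 'opening': 1.0000071246881705}
top bay [([244.3, 217.1], 0.62, [546.0, 31.0]), ([295.3, 252.7], 0.47, [451.0, -108.0])]
top bin [([301.2, 224.3], 0.91, [528.0, -123.0])]
top push [([294.1, 250.1], 0.77, [459.0, -103.0]), ([300.2, 221.9], 0.66, [533.0, -119.0]), ([244.6, 216.5], 0.25, [546.0, 28.0])]
top coaster [([386.3, 247.5], 0.87, [467.0, -361.0])]
top cup [([404.8, 205.3], 0.98, [586.0, -415.0]), ([388.4, 248.5], 0.89, [465.0, -367.0]), ([427.6, 241.5], 0.71, [485.0, -479.0]), ([139.7, 236.5], 0.6, [490.0, 321.0])]
top spool [([228.5, 131.4], 0.71, [788.0, 82.0])]
top gluestick [([403.6, 176.2], 0.6, [668.0, -413.0]), ([245.4, 214.2], 0.44, [555.0, 30.0])]
top driver [([317.0, 133.9], 0.7, [784.0, -167.0])]
t
[... 600 characters left out ...]
[([189.1, 201.5], 0.76, [476.0, -359.0])]
scene cup [([158.7, 220.7], 0.95, [586.0, -415.0]), ([151.4, 197.0], 0.82, [478.0, -486.0]), ([193.2, 201.7], 0.8, [474.0, -346.0]), ([148.7, 237.1], 0.67, [662.0, -413.0])]
scene spool [([311.5, 298.3], 0.71, [795.0, 80.0]), ([147.2, 238.3], 0.58, [668.0, -415.0])]
scene gluestick [([146.8, 241.0], 0.91, [679.0, -411.0])]
scene driver [([215.1, 282.0], 0.76, [791.0, -172.0])]
scene bar0 [([411.7, 242.1], 0.73, [543.0, 326.0]), ([405.5, 208.5], 0.49, [388.0, 309.0])]
scene cap0 [([409.3, 226.7], 0.68, [475.0, 320.0]), ([395.9, 200.1], 0.56, [350.0, 280.0]), ([266.2, 194.2], 0.15, [403.0, -126.0])]
scene ball0 [([194.7, 198.2], 0.46, [456.0, -347.0])]
```

View pics/top0.png

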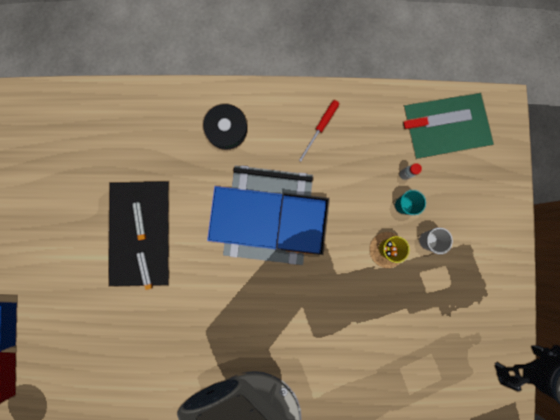

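View pics/scene0.png

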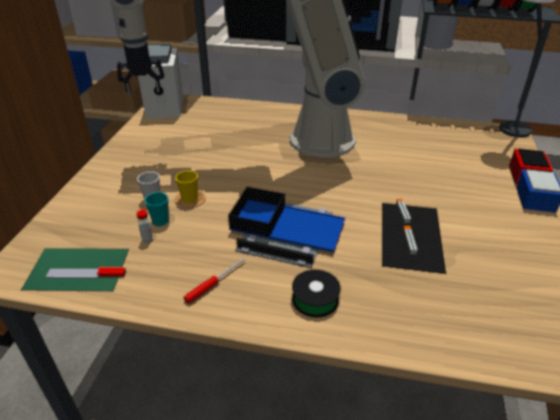

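Yellow-cup candidates in the top view: yellow (395,249), teal (411,203), grey (438,241); the glue stick (411,170) is also nearby. The yellow one, on the cork coaster, is the target. The mat holds two bars, at (139,221) and (145,271), with their orange ends towards the robot. Next I check how the wrist tilts and take a close crop.

Run:
```python
from h import *
np.set_printoptions(precision=3,suppress=True)
s=telemetry.sense()
K,d,T=cal('wrist'); R0=R.from_euler('xyz',s['tcp_rot']).as_matrix()
print('wristcam in tool',R0.T@(T[:3,3]-s['eef_pos']),R0.T@T[:3,:3],K[0,0])
print(s['tcp_rot'],goal([300,-480,280],[np.pi,-np.radians(40),0]))
# cup triangulation from top+scene
kt,ks=cal('top'),cal('scene')
print(ks[2][:3,3],kt[2][:3,3],ks[0][0,0],kt[0][0,0])
for n,a,b in [('bay',(244.3,217.1),(309.5,230.1)),('bin',(301.2,224.3),(256.6,218.6)),('push',(294.1,250.1),(268.2,194.4)),('cup',(388.4,248.5),(193.2,201.7)),('coaster',(386.3,247.5),(189.1,201.5)),('bar',(140.3,219.7),(411.7,242.1)),('bar',(144.8,273.7),(405.5,208.5)),('cap',(142.3,235.2),(409.3,226.7))]:
    print(n,tri([ray('top',a,kt),ray('scene',b,ks)]))
```

```text
wristcam in tool [  67.858    0.591 -141.819] [[ 0.     0.964  0.268]
 [ 1.     0.    -0.001]
 [-0.001  0.268 -0.964]] 373.31861392238625
[3.142 0.    0.379] (array([-0.168,  0.878,  0.463]), array([ 0.506, -0.34 , -0.244]))
[1598.621  162.951  902.262] [ 483.695  -52.177 1078.8  ] 476.94464882957743 391.7953770260805
bay [546.178  34.025   7.757]
bin [ 528.824 -124.825   10.73 ]
push [ 459.511 -104.24    53.565]
cup [ 462.602 -360.536   -8.564]
coaster [ 467.166 -363.218   -7.161]
bar [535.458 323.648   3.495]
bar [387.904 305.206   9.027]
cap [492.382 312.188  22.566]
```

Emit:
step_arm:
  moves:
    - [[-0.17, 0.88, 0.46], [0.5, -0.34, -0.24], 1]
    - [[-0.17, 0.88, 0.46], [0.5, -0.34, -0.24], 1]
    - [[-0.17, 0.88, 0.46], [0.5, -0.34, -0.24], 1]
    - [[-0.17, 0.88, 0.46], [0.5, -0.34, -0.24], 1]
    - [[-0.17, 0.88, 0.46], [0.5, -0.34, -0.24], 1]
    - [[-0.17, 0.88, 0.46], [0.5, -0.34, -0.24], 1]
    - [[-0.17, 0.88, 0.46], [0.5, -0.34, -0.24], 1]
    - [[-0.17, 0.88, 0.46], [0.5, -0.34, -0.24], 1]

```text
clock: 2.0
eef_pos: [298.7, -480.9, 279.4]
tcp_rot: [3.139, -0.699, 0.003]
contact_force: [0.7, 0.5, -0.3]
opening: 0.997
grasp_force: 0.0
```

Run:
```python
from h import *
np.set_printoptions(precision=3,suppress=True)
s=telemetry.sense();print(s['clock'],s['qpos'],s['eef_pos'],s['tcp_rot'])
snap('wrist','w1.png')
for n in('cup','coaster','ball0'):
    print(n,[(np.round(d['xy']).tolist(),round(d['conf'],2),atz('wrist',d['xy'],4).round().tolist()) for d in imaging.mark_of('wrist',n)[:4]])
```

```text
2.0 [-1.413  0.175  1.955  0.818  1.056 -0.28 ] [ 298.67  -480.899  279.417] [ 3.139 -0.699  0.003]
cup [([230.0, 124.0], 0.74, [591.0, -413.0, 4.0]), ([279.0, 191.0], 0.72, [484.0, -482.0, 4.0]), ([187.0, 203.0], 0.56, [466.0, -365.0, 4.0])]
coaster [([184.0, 207.0], 0.71, [460.0, -361.0, 4.0])]
ball0 [([185.0, 190.0], 0.57, [485.0, -359.0, 4.0])]
```

View pics/w1.png

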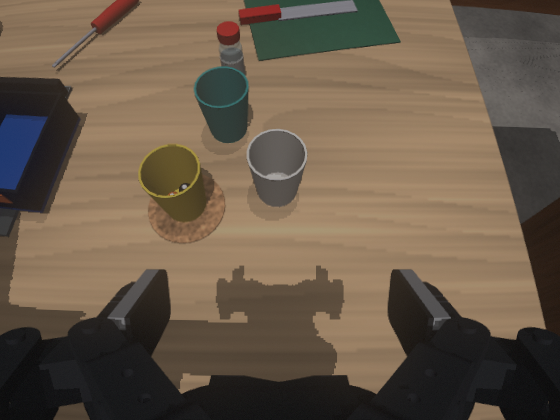

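Wrist picture: the yellow cup on its cork coaster is at about (185,190) with balls inside. The teal cup is at (222,105) and the grey one at (277,165). The yellow cup stands on the table near (465,-364), so I go for a near-horizontal side grasp.

Run:
```python
from h import *
print(goal([330,-364,170],[np.pi,-np.radians(75),0]))
```

```text
(array([-0.001,  0.776,  0.005]), array([-0.234, -0.585,  0.518]))
```

Emit:
step_arm:
  moves:
    - [[0, 0.776, 0], [-0.23, -0.58, 0.52], 1]
    - [[0, 0.776, 0], [-0.23, -0.58, 0.52], 1]
    - [[0, 0.776, 0], [-0.23, -0.58, 0.52], 1]
    - [[0, 0.776, 0], [-0.23, -0.58, 0.52], 1]
    - [[0, 0.776, 0], [-0.23, -0.58, 0.52], 1]
    - [[0, 0.776, 0], [-0.23, -0.58, 0.52], 1]
    - [[0, 0.776, 0], [-0.23, -0.58, 0.52], 1]
    - [[0, 0.776, 0], [-0.23, -0.58, 0.52], 1]

```text
clock: 3.0
eef_pos: [330.8, -366.2, 171.4]
tcp_rot: [3.122, -1.307, 0.022]
contact_force: [-0.1, 0.2, 0.6]
opening: 1.003
grasp_force: 0.0
```

Run:
```python
from h import *
np.set_printoptions(precision=3,suppress=True)
s=telemetry.sense();print(s['clock'],s['qpos'],s['eef_pos'],s['tcp_rot'])
im=snap('wrist','w2.png')
for n in('cup','coaster'):
    print(n,[(np.round(d['xy']).tolist(),round(d['conf'],2),atz('wrist',d['xy'],4).round().tolist()) for d in imaging.mark_of('wrist',n)[:4]])
print([(d['extent'],round(d['conf'],2)) for d in imaging.recognise('wrist','cup')[:4]])
# yellow rim by colour: column centroid vs hypothesised centre
print([proj('wrist',p).round(0).tolist() for p in ([465,-364,4],[465,-364,89],[465,-398,89],[465,-330,89])])
hsv=cv2.cvtColor(im,cv2.COLOR_BGR2HSV); m=cv2.inRange(hsv,(22,120,40),(34,255,255)); m=cv2.morphologyEx(m,cv2.MORPH_OPEN,np.ones((5,5)))
n,l,st,c=cv2.connectedComponentsWithStats(m); print(st[st[:,4]>300])
print(goal([367,-364,85],[np.pi,-np.radians(75),0]),goal([483,-364,54],[np.pi,-np.radians(75),0]))
```

```text
3.0 [-1.575  0.618  2.331  1.514  1.313 -1.376] [ 330.761 -366.151  171.436] [ 3.122 -1.307  0.022]
cup [([390.0, 303.0], 0.78, [486.0, -481.0, 4.0]), ([314.0, 243.0], 0.66, [591.0, -412.0, 4.0]), ([275.0, 319.0], 0.55, [465.0, -365.0, 4.0])]
coaster [([166.0, 174.0], 0.16, [791.0, -173.0, 4.0])]
[([234.5, 227.7, 79.9, 112.7], 0.75), ([364.2, 218.7, 77.3, 102.8], 0.55), ([2.0, 189.3, 136.6, 132.8], 0.55)]
[[275.0, 319.0], [275.0, 247.0], [316.0, 247.0], [235.0, 247.0]]
[[     0      0    560    420 229523]
 [   246    226     69    113   5677]]
(array([-0.   ,  0.001,  0.011]), array([-0.374, -0.012,  0.288])) (array([-0.   ,  0.001,  0.011]), array([-0.373, -0.012,  0.888]))
```

View pics/w2.png

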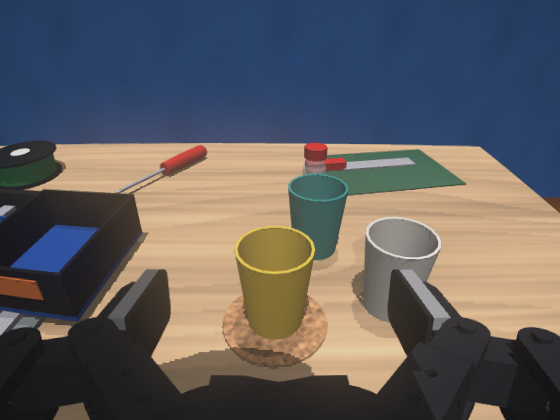

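Wrist view 2: the yellow cup's rim spans columns 235-314, which matches a cup at (465,-364) to the millimetre. The gripper is centred on it, so I approach and grip.

Emit:
step_arm:
  moves:
    - [[0, 0, 0], [-0.36, -0.005, 0.29], 1]
    - [[0, 0, 0], [-0.36, -0.005, 0.29], 1]
    - [[0, 0, 0], [-0.36, -0.005, 0.29], 1]
    - [[0, 0, 0], [-0.36, -0.005, 0.45], 1]
    - [[0, 0, 0], [-0.36, -0.005, 0.6], 1]
    - [[0, 0, 0], [-0.36, -0.005, 0.75], 1]
    - [[0, 0, 0], [-0.36, -0.005, 0.88], 1]
    - [[0, 0, 0], [-0.36, -0.005, 0.88], 1]

```text
clock: 4.0
eef_pos: [484.4, -363.7, 58.0]
tcp_rot: [3.121, -1.312, 0.025]
contact_force: [-0.3, -0.5, 0.4]
opening: 1.003
grasp_force: 0.0
```

Emit:
step_arm:
  moves:
    - [[0, 0, 0], [0, 0, 0], 0.1]
    - [[0, 0, 0], [0, 0, 0], 0.1]
    - [[0, 0, 0], [0, 0, 0], 0.1]
    - [[0, 0, 0], [0, 0, 0], 0.1]
    - [[0, 0, 0], [0, 0, 0], 0.1]
    - [[0, 0, 0], [0, 0, 0], 0.1]
  squeeze: 40

```text
clock: 4.6
eef_pos: [481.2, -364.1, 57.3]
tcp_rot: [3.133, -1.313, 0.009]
contact_force: [-1.3, 3.0, 8.4]
opening: 0.726
grasp_force: 41.9
```

Emit:
step_arm:
  moves:
    - [[0, 0, 0], [0.1, 0, -0.03], 0.1]
    - [[0, 0, 0], [0.25, 0, -0.07], 0.1]
    - [[0, 0, 0], [0.4, 0, -0.11], 0.1]
    - [[0, 0, 0], [0.55, 0, -0.15], 0.1]
    - [[0, 0, 0], [0.6, 0, -0.16], 0.1]
    - [[0, 0, 0], [0.6, 0, -0.16], 0.1]

```text
clock: 5.2
eef_pos: [481.4, -364.3, 180.8]
tcp_rot: [3.124, -1.31, 0.018]
contact_force: [0.6, 0.4, -2.0]
opening: 0.731
grasp_force: 43.7
```

Run:
```python
from h import *
np.set_printoptions(precision=3,suppress=True)
s=telemetry.sense();print(s['clock'],s['qpos'],s['eef_pos'],s['tcp_rot'],s['contact_force'],s['opening'])
im=snap('wrist','w3.png')
kt,ks,kw=cal('top'),cal('scene'),cal('wrist')
for n,z in(('bin',18),('push',48),('bay',18)):
    print(n,[(np.round(d['xy']).tolist(),round(d['conf'],2),atz('wrist',d['xy'],z,kw).round().tolist()) for d in imaging.mark_of('wrist',n)[:3]])
g=[529,-103,165]; a=np.radians(75)
print(goal([g[0]+18,g[1],g[2]-5],[np.pi,-a,0]))
```

```text
5.2 [-1.183  0.604  2.277  1.882  1.22  -1.318] [ 481.383 -364.28   180.795] [ 3.124 -1.31   0.018] [ 0.576  0.403 -1.952] 0.7306827096538508
bin []
push []
bay []
(array([-0.001,  0.001,  0.   ]), array([-0.   , -1.301,  0.34 ]))
```

View pics/w3.png

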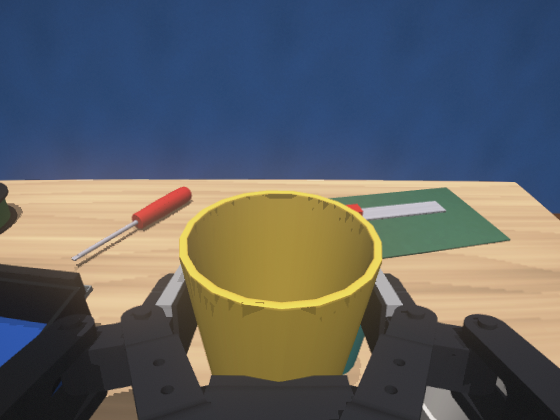

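The cup is lifted, upright and level between the pads. I carry it over the bin.

Emit:
step_arm:
  moves:
    - [[0, 0, 0], [0, -0.1, 0.03], 0.1]
    - [[0, 0, 0], [0, -0.25, 0.06], 0.1]
    - [[0, 0, 0], [0, -0.4, 0.12], 0.1]
    - [[0, 0, 0], [0, -0.55, 0.17], 0.1]
    - [[0, 0, 0], [0, -0.7, 0.2], 0.1]
    - [[0, 0, 0], [0, -0.85, 0.25], 0.1]
    - [[0, 0, 0], [0, -0.95, 0.3], 0.1]
    - [[0, 0, 0], [0, -1, 0.34], 0.1]

```text
clock: 6.2
eef_pos: [547.1, -161.1, 159.0]
tcp_rot: [-3.14, -1.306, 0.001]
contact_force: [0.8, -0.7, -0.5]
opening: 0.729
grasp_force: 43.8
```

Emit:
step_arm:
  moves:
    - [[0, 0, 0.1], [0, -0.1, 0], 0.1]
    - [[0, 0, 0.25], [0, -0.2, 0], 0.1]
    - [[0, 0, 0.4], [0, -0.3, 0], 0.1]
    - [[0, 0, 0.5], [0, -0.3, 0], 0.1]
    - [[0, 0, 0.6], [0, -0.3, 0], 0.1]
    - [[0, 0, 0.7], [0, -0.3, 0], 0.1]
    - [[0, 0, 0.8], [0, -0.3, 0], 0.1]

```text
clock: 6.9
eef_pos: [547.1, -103.1, 159.4]
tcp_rot: [-2.001, -0.894, -1.226]
contact_force: [-0.7, -0.1, -2.3]
opening: 0.727
grasp_force: 43.8
```

Run:
```python
from h import *
np.set_printoptions(precision=3,suppress=True)
s=telemetry.sense();print(s['clock'],s['qpos'],s['eef_pos'],s['tcp_rot'],s['contact_force'],s['opening'])
Rt=R.from_euler('xyz',s['tcp_rot']).as_matrix();print('grasp pt',s['eef_pos']-19*Rt[:,2]);print(Rt.round(2))
im=snap('scene','s1.png',(200,120,200,160),3)
g=np.array([531,-102,140.]); print((Rt.T@(g+19*Rt[:,2]-s['eef_pos'])/200).round(3))
```

```text
6.9 [-0.453  0.692  2.581  2.699  1.425 -0.998] [ 547.125 -103.148  159.422] [-2.001 -0.894 -1.226] [-0.666 -0.125 -2.338] 0.7273877880485689
grasp pt [ 528.784 -103.173  164.384]
[[ 0.21 -0.15  0.97]
 [-0.59 -0.81  0.  ]
 [ 0.78 -0.57 -0.26]]
[-0.096  0.063  0.043]
```

View pics/s1.png

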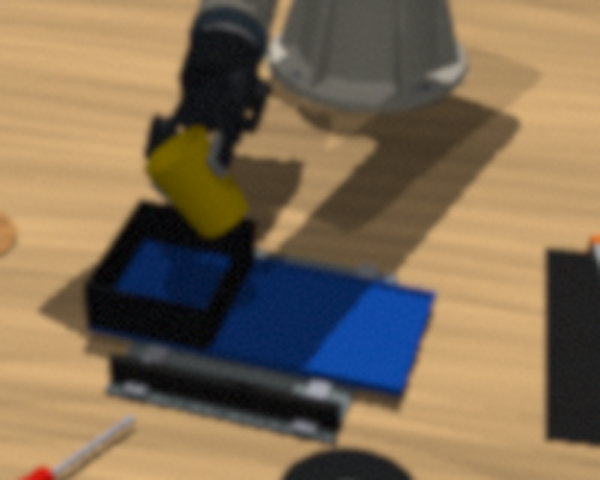

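The scene picture shows the yellow cup tilted towards the bin with its mouth above it, around (185,150) in the crop. I finish the pour gradually.

Emit:
step_arm:
  moves:
    - [[0, 0, 0.1], [-0.03, 0.02, 0.03], 0.1]
    - [[0, 0, 0.2], [-0.056, 0.035, 0.064], 0.1]
    - [[0, 0, 0.35], [-0.056, 0.035, 0.064], 0.1]
    - [[0, 0, 0.5], [-0.056, 0.035, 0.064], 0.1]
    - [[0, 0, 0.6], [-0.056, 0.035, 0.064], 0.1]
    - [[0, 0, 0.7], [-0.056, 0.035, 0.064], 0.1]
    - [[0, 0, 0.8], [-0.056, 0.035, 0.064], 0.1]
    - [[0, 0, 0.9], [-0.056, 0.035, 0.064], 0.1]

```text
clock: 7.75
eef_pos: [556.1, -102.4, 143.7]
tcp_rot: [-1.842, -0.227, -1.507]
contact_force: [-0.3, 0.3, -1.6]
opening: 0.726
grasp_force: 43.8
```

Emit:
step_arm:
  moves:
    - [[0, 0, 0.1], [0, 0, 0], 0.1]
    - [[0, 0, 0.2], [0, 0, 0], 0.1]
    - [[0, 0, 0.3], [0, 0, 0], 0.1]
    - [[0, 0, 0.45], [0, 0, 0], 0.1]
    - [[0, 0, 0.6], [0, 0, 0], 0.1]
    - [[0, 0, 0.75], [0, 0, 0], 0.1]
    - [[0, 0, 0.9], [0, 0, 0], 0.1]
    - [[0, 0, 1], [0, 0, 0], 0.1]

```text
clock: 8.55
eef_pos: [556.1, -102.5, 143.8]
tcp_rot: [-1.877, 0.53, -1.729]
contact_force: [-0.5, -0.8, -0.4]
opening: 0.726
grasp_force: 43.9
```

Emit:
step_arm:
  moves:
    - [[0, 0, 0.15], [0, 0, 0], 0.1]
    - [[0, 0, 0.3], [0, 0, 0], 0.1]
    - [[0, 0, 0.3], [0, 0, 0], 0.1]
    - [[0, 0, 0.3], [0, 0, 0], 0.1]
    - [[0, 0, 0.3], [0, 0, 0], 0.1]
    - [[0, 0, 0.3], [0, 0, 0], 0.1]

```text
clock: 9.15
eef_pos: [556.3, -102.5, 144.8]
tcp_rot: [-1.932, 0.749, -1.821]
contact_force: [-0.4, 0.2, -0.9]
opening: 0.728
grasp_force: 43.9
```

Run:
```python
from h import *
np.set_printoptions(precision=3,suppress=True)
s=telemetry.sense();print(s['clock'],s['qpos'],s['eef_pos'],s['tcp_rot'],s['contact_force'],s['opening'])
Rt=R.from_euler('xyz',s['tcp_rot']).as_matrix();print('grasp pt',s['eef_pos']-19*Rt[:,2]);print(Rt.round(2))
im=snap('scene','s2.png',(200,120,200,160),3)
print([(np.round(d['xy']).tolist(),round(d['conf'],2)) for d in imaging.mark_of('scene','ball0')])
```

```text
9.15 [-0.434  0.744  2.559  2.719  1.456  0.714] [ 556.292 -102.47   144.83 ] [-1.932  0.749 -1.821] [-0.414  0.207 -0.887] 0.7279034274395423
grasp pt [ 537.939 -102.487  149.748]
[[-0.18 -0.18  0.97]
 [-0.71  0.7   0.  ]
 [-0.68 -0.69 -0.26]]
[([191.0, 202.0], 0.74), ([254.0, 201.0], 0.56), ([242.0, 212.0], 0.53), ([247.0, 206.0], 0.5), ([256.0, 213.0], 0.41), ([263.0, 214.0], 0.4)]
```

View pics/s2.png

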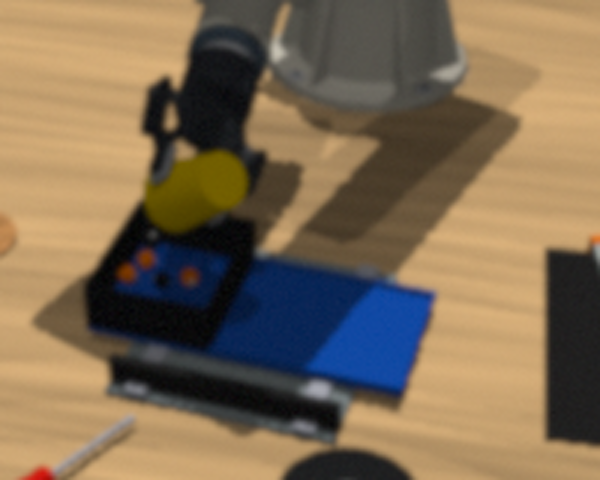

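The balls are in the bin: three orange and at least two black, at about (125-190, 235-285) in the crop. I turn the cup back, look inside it and return it.

Emit:
step_arm:
  moves:
    - [[0, 0, -0.19], [0, 0, 0], 0.1]
    - [[0, 0, -0.38], [0, 0, 0], 0.1]
    - [[0, 0, -0.57], [0, 0, 0], 0.1]
    - [[0, 0, -0.76], [0, 0, 0], 0.1]
    - [[0, 0, -0.95], [0, 0, 0], 0.1]
    - [[0, 0, -1], [0, 0, 0], 0.1]

```text
clock: 9.85
eef_pos: [556.4, -102.5, 145.1]
tcp_rot: [-1.832, -0.008, -1.568]
contact_force: [0.0, -0.7, -0.5]
opening: 0.722
grasp_force: 43.9
```

Emit:
step_arm:
  moves:
    - [[0, 0, -0.19], [0, 0, 0], 0.1]
    - [[0, 0, -0.38], [0, 0, 0], 0.1]
    - [[0, 0, -0.57], [0, 0, 0], 0.1]
    - [[0, 0, -0.76], [0, 0, 0], 0.1]
    - [[0, 0, -0.95], [0, 0, 0], 0.1]
    - [[0, 0, -1], [0, 0, 0], 0.1]

```text
clock: 10.45
eef_pos: [556.4, -102.5, 145.2]
tcp_rot: [-1.935, -0.759, -1.313]
contact_force: [0.8, -0.0, -0.9]
opening: 0.729
grasp_force: 43.9
```

Emit:
step_arm:
  moves:
    - [[0, 0, -0.19], [0, 0, 0], 0.1]
    - [[0, 0, -0.38], [0, 0, 0], 0.1]
    - [[0, 0, -0.57], [0, 0, 0], 0.1]
    - [[0, 0, -0.76], [0, 0, 0], 0.1]
    - [[0, 0, -0.95], [0, 0, 0], 0.1]
    - [[0, 0, -0.98], [0, 0, 0], 0.1]
    - [[0, 0, -0.98], [0, 0, 0], 0.1]

```text
clock: 11.15
eef_pos: [556.4, -102.5, 145.1]
tcp_rot: [-3.079, -1.309, -0.064]
contact_force: [-0.1, -0.4, -0.4]
opening: 0.728
grasp_force: 44.0
```

Run:
```python
from h import *
np.set_printoptions(precision=3,suppress=True)
s=telemetry.sense();print(s['clock'],s['qpos'],s['eef_pos'],s['tcp_rot'],s['contact_force'],s['opening'])
im=snap('wrist','w4.png')
for c,n,z in(('wrist','bin',18),('wrist','bay',18),('wrist','ball0',27)):
    if n=='bin': pass
    print(n,[(np.round(d['xy']).tolist(),round(d['conf'],2),atz(c,d['xy'],z).round().tolist()) for d in imaging.mark_of(c,n)[:7]])
print(goal([482,-364,159],[np.pi,-1.31,0]))
```

```text
11.15 [-0.434  0.743  2.559  2.719  1.456 -1.622] [ 556.365 -102.468  145.116] [-3.079 -1.309 -0.064] [-0.05  -0.406 -0.413] 0.7283391091228476
bin []
bay [([121.0, 243.0], 0.17, [763.0, 70.0, 18.0])]
ball0 []
(array([-0.001,  0.001, -0.02 ]), array([-0.008,  1.308, -0.378]))
```

View pics/w4.png

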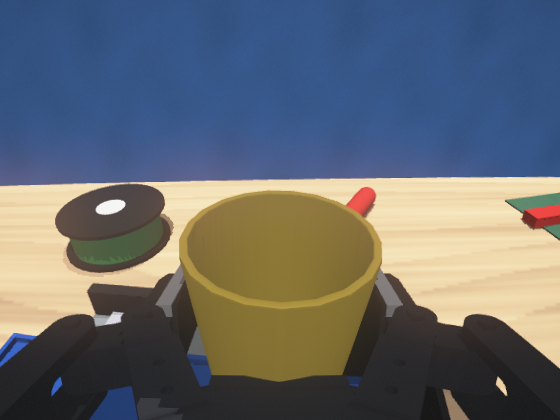

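The cup is upright, though its floor isn't visible from here; I'll check it from the top camera later. I return it to the coaster.

Emit:
step_arm:
  moves:
    - [[0, 0, -0.02], [0.1, 0.05, 0], 0.1]
    - [[0, 0, -0.02], [0.1, 0.2, -0.05], 0.1]
    - [[0, 0, -0.02], [0.1, 0.4, -0.1], 0.1]
    - [[0, 0, -0.02], [0.1, 0.6, -0.15], 0.1]
    - [[0, 0, -0.02], [0.05, 0.8, -0.25], 0.1]
    - [[0, 0, -0.02], [0, 1, -0.35], 0.1]
    - [[0, 0, -0.02], [0, 1, -0.38], 0.1]
    - [[0, 0, -0.02], [0, 1, -0.38], 0.1]

```text
clock: 12.15
eef_pos: [481.3, -304.0, 162.0]
tcp_rot: [3.139, -1.309, 0.0]
contact_force: [-0.3, 1.1, -1.2]
opening: 0.726
grasp_force: 44.1
```

Emit:
step_arm:
  moves:
    - [[0, 0, 0], [0, 0.1, 0], 0.1]
    - [[0, 0, 0], [0, 0.25, 0], 0.1]
    - [[0, 0, 0], [0, 0.31, 0], 0.1]
    - [[0, 0, 0], [0, 0.31, 0], 0.1]
    - [[0, 0, 0], [0, 0.31, 0], 0.1]

```text
clock: 12.65
eef_pos: [482.8, -362.4, 161.9]
tcp_rot: [3.141, -1.309, 0.004]
contact_force: [0.2, 0.7, -0.5]
opening: 0.728
grasp_force: 44.1
```

Run:
```python
from h import *
np.set_printoptions(precision=3,suppress=True)
s=telemetry.sense();print(s['clock'],s['eef_pos'],s['tcp_rot'],s['contact_force'],s['opening'])
print([(np.round(d['xy'],1).tolist(),round(d['conf'],2),atz('wrist',d['xy'],4).round().tolist()) for d in imaging.mark_of('wrist','coaster')[:2]])
print(goal([481.5,-364,58.5],[np.pi,-1.31,0]),goal([481.5,-364,70],[np.pi,-1.31,0]))
```

```text
12.65 [ 482.811 -362.383  161.862] [ 3.141 -1.309  0.004] [ 0.215  0.655 -0.541] 0.7282499042580199
[]
(array([-0.004,  0.001,  0.001]), array([-0.5  ,  0.009,  0.128])) (array([-0.004,  0.001,  0.001]), array([-0.445,  0.009,  0.113]))
```

Emit:
step_arm:
  moves:
    - [[0, 0, 0], [-0.15, 0.005, 0.04], 0.1]
    - [[0, 0, 0], [-0.3, 0.005, 0.08], 0.1]
    - [[0, 0, 0], [-0.4, 0.005, 0.105], 0.1]
    - [[0, 0, 0], [-0.45, 0.005, 0.115], 0.1]
    - [[0, 0, 0], [-0.48, 0.005, 0.123], 0.1]
    - [[0, 0, 0], [-0.5, 0.005, 0.128], 0.1]
    - [[0, 0, 0], [-0.5, 0.005, 0.128], 0.1]

```text
clock: 13.4
eef_pos: [481.4, -365.5, 59.1]
tcp_rot: [3.135, -1.31, 0.008]
contact_force: [0.9, -0.7, -0.3]
opening: 0.726
grasp_force: 44.1
```

Emit:
step_arm:
  moves:
    - [[0, 0, 0], [-0.005, 0, 0.001], 0.1]
    - [[0, 0, 0], [-0.01, 0, 0.002], 0.1]
    - [[0, 0, 0], [-0.01, 0, 0.002], 0.1]

```text
clock: 13.7
eef_pos: [481.3, -365.9, 57.4]
tcp_rot: [3.133, -1.31, 0.01]
contact_force: [-0.3, -0.5, -0.7]
opening: 0.726
grasp_force: 44.0
```

Emit:
step_arm:
  moves:
    - [[0, 0, 0], [-0.005, 0, 0.001], 0.1]
    - [[0, 0, 0], [-0.01, 0, 0.002], 0.1]
    - [[0, 0, 0], [-0.01, 0, 0.002], 0.1]

```text
clock: 14.0
eef_pos: [481.6, -365.8, 57.2]
tcp_rot: [3.129, -1.315, 0.014]
contact_force: [-1.9, 1.8, 12.5]
opening: 0.728
grasp_force: 43.7
```

Contact at 12 N. I release and back out straight.

Emit:
step_arm:
  moves:
    - [[0, 0, 0], [0.005, 0, 0], 0.8]
    - [[0, 0, 0], [0.005, 0, 0], 1]
    - [[0, 0, 0], [0.005, 0, 0], 1]
    - [[0, 0, 0], [0.005, 0, 0], 1]
    - [[0, 0, 0], [0.005, 0, -0.1], 1]
    - [[0, 0, 0], [0.005, 0, -0.3], 1]
    - [[0, 0, 0], [0.005, 0, -0.5], 1]
    - [[0, 0, 0], [0.1, 0, -0.7], 1]

```text
clock: 14.8
eef_pos: [349.5, -365.2, 109.1]
tcp_rot: [-3.137, -1.308, -0.003]
contact_force: [-0.1, -1.3, -0.3]
opening: 0.999
grasp_force: 0.0
```

Run:
```python
from h import *
np.set_printoptions(precision=3,suppress=True)
s=telemetry.sense();print(s['clock'],s['qpos'],s['eef_pos'],s['tcp_rot'],s['contact_force'],s['opening'])
im=snap('top','t1.png')
for n,z in(('cup',4),('coaster',4),('bay',18),('bin',18),('push',48),('bar0',11),('cap0',11)):
    print(n,[(np.round(d['xy'],1).tolist(),round(d['conf'],2),atz('top',d['xy'],z).round().tolist()) for d in imaging.mark_of('top',n)[:5]])
a=cv2.resize(im[190:280,340:450],None,fx=3.5,fy=4); b=cv2.resize(im[180:300,100:200],None,fx=3.9,fy=3)
c=cv2.resize(im[160:270,200:340],None,fx=5.3,fy=2.2)
cv2.imwrite('pics/t1c.png',np.vstack([np.hstack([a,b])[:,:742],c[:,:742]]))
```

```text
14.8 [-1.524  0.788  2.309  1.604  1.306 -1.524] [ 349.538 -365.241  109.122] [-3.137 -1.308 -0.003] [-0.074 -1.327 -0.333] 0.9994467864951674
cup [([401.8, 201.6], 0.97, [595.0, -405.0, 4.0]), ([390.9, 246.8], 0.61, [469.0, -373.0, 4.0])]
coaster [([387.0, 246.5], 0.88, [470.0, -362.0, 4.0])]
bay [([243.4, 214.9], 0.6, [552.0, 34.0, 18.0]), ([297.5, 223.2], 0.51, [531.0, -113.0, 18.0])]
bin [([301.3, 222.1], 0.95, [534.0, -123.0, 18.0])]
push [([299.0, 251.9], 0.96, [455.0, -116.0, 48.0])]
bar0 [([140.5, 221.5], 0.78, [531.0, 317.0, 11.0])]
cap0 [([142.3, 233.7], 0.73, [497.0, 310.0, 11.0]), ([147.7, 290.3], 0.62, [344.0, 291.0, 11.0])]
```

View pics/t1c.png

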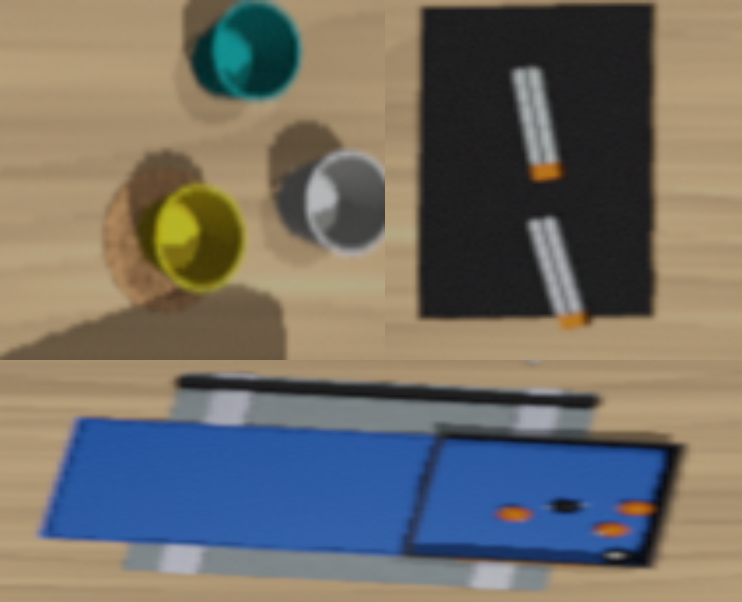

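Top view: the yellow cup stands empty on its coaster at (199,235) in the crop. The bin holds five balls, three orange and two black. The bars lie on the mat with caps at (545,172) and (573,320). Next I bring the tool back to vertical and go to the mat.

Emit:
step_arm:
  moves:
    - [[0, -0.19, 0], [0.2, -0.05, -0.1], 1]
    - [[0, -0.38, 0], [0.4, -0.15, -0.1], 1]
    - [[0, -0.57, 0], [0.6, -0.3, 0], 1]
    - [[0, -0.76, 0], [0.8, -0.5, 0], 1]
    - [[0, -0.95, 0], [0.95, -0.57, 0], 1]
    - [[0, -1, 0], [0.95, -0.57, 0], 1]
    - [[0, -1, 0], [0.95, -0.57, 0], 1]

```text
clock: 15.9
eef_pos: [392.3, -264.0, 257.0]
tcp_rot: [-3.088, -0.713, 0.01]
contact_force: [0.6, -0.3, -1.4]
opening: 1.003
grasp_force: 0.0
```

Run:
```python
from h import *
np.set_printoptions(precision=3,suppress=True)
s=telemetry.sense();print(s['clock'],s['qpos'],s['eef_pos'],s['tcp_rot'])
print(goal([420,-100,330],[np.pi,0,0]),goal([420,-100,330],[np.pi,0,0.3]))
```

```text
15.9 [-1.04  -0.048  2.269  0.941  0.825 -0.132] [ 392.35  -264.011  257.032] [-3.088 -0.713  0.01 ]
(array([-0.07 , -0.908,  0.037]), array([ 0.35 , -0.827, -0.136])) (array([ 0.067, -0.911, -0.329]), array([ 0.35 , -0.827, -0.136]))
```

Emit:
step_arm:
  moves:
    - [[0, 0, 0], [0, -0.1, 0], 1]
    - [[0, -0.19, 0], [0.18, -0.3, -0.09], 1]
    - [[0, -0.38, 0], [0.18, -0.5, -0.09], 1]
    - [[0, -0.57, 0], [0.18, -0.7, -0.09], 1]
    - [[0, -0.667, 0], [0.18, -0.75, -0.09], 1]
    - [[0, -0.667, 0], [0.18, -0.75, -0.09], 1]
    - [[0, -0.667, 0], [0.18, -0.75, -0.09], 1]
    - [[0, -0.667, 0], [0.18, -0.75, -0.09], 1]

```text
clock: 16.7
eef_pos: [402.5, -114.6, 299.9]
tcp_rot: [-3.1, -0.191, 0.042]
contact_force: [0.3, -0.5, 0.1]
opening: 1.002
grasp_force: 0.0
```

Run:
```python
from h import *
np.set_printoptions(precision=3,suppress=True)
s=telemetry.sense();print(s['clock'],s['qpos'],s['eef_pos'],s['tcp_rot'])
print(goal([420,100,330],[np.pi,0,0.7]),goal([430,280,320],[np.pi,0,1.4]))
```

```text
16.7 [-0.375 -0.148  2.059  0.131  1.076  1.097] [ 402.498 -114.58   299.946] [-3.1   -0.191  0.042]
(array([ 0.03 , -0.252, -0.83 ]), array([ 0.158, -1.072, -0.078])) (array([ 0.121, -0.24 , -1.719]), array([ 0.235, -1.966,  0.025]))
```

Emit:
step_arm:
  moves:
    - [[0, 0, -0.19], [0, -0.2, 0], 1]
    - [[0, 0, -0.38], [0, -0.4, 0], 1]
    - [[0, 0, -0.57], [0, -0.6, 0], 1]
    - [[0, 0, -0.76], [0, -0.8, 0], 1]
    - [[0, 0, -0.95], [0, -1, 0], 1]
    - [[0, 0, -1], [0, -1, 0], 1]
    - [[0, 0, -1], [0, -1, 0], 1]

```text
clock: 17.4
eef_pos: [390.7, 84.2, 306.5]
tcp_rot: [3.036, -0.165, 0.839]
contact_force: [-0.6, 0.7, -0.5]
opening: 1.002
grasp_force: 0.0
```

Emit:
step_arm:
  moves:
    - [[0, 0, -0.19], [0.15, -0.14, 0], 1]
    - [[0, 0, -0.38], [0.3, -0.28, 0], 1]
    - [[0, 0, -0.57], [0.45, -0.42, 0], 1]
    - [[0, 0, -0.76], [0.6, -0.56, 0], 1]
    - [[0, 0, -0.95], [0.7, -0.63, 0], 1]
    - [[0, 0, -1], [0.7, -0.63, 0], 1]
    - [[0, 0, -1], [0.7, -0.63, 0], 1]

```text
clock: 18.1
eef_pos: [393.3, 270.3, 316.1]
tcp_rot: [2.951, -0.041, 1.613]
contact_force: [-0.1, 0.0, 0.1]
opening: 1.004
grasp_force: 0.0
```

```bash
cat >> h.py <<'E'
def bars(c='wrist',z=19.,show=None):
    """caps by network + bar outline by colour (on dark mat) at height z"""
    im=imaging.grab_frame(c)[:,:,::-1].copy(); k=cal(c)
    if show: cv2.imwrite('pics/'+show,im)
    hsv=cv2.cvtColor(im,cv2.COLOR_BGR2HSV)
    o=cv2.inRange(hsv,(5,130,90),(20,255,255))
    return im,k,hsv,o
E
python3 - <<'E'
from h import *
np.set_printoptions(precision=3,suppress=True)
s=telemetry.sense();print(s['clock'],s['qpos'],s['eef_pos'],s['tcp_rot'])
snap('wrist','w5.png');k=cal('wrist')
for n in('bar0','cap0'):
    print(n,[(np.round(d['xy'],1).tolist(),round(d['conf'],2),atz('wrist',d['xy'],11,k).round(1).tolist()) for d in imaging.mark_of('wrist',n)[:5]])
E
```

```text
18.1 [ 0.653 -0.064  1.949 -0.086  1.078  0.649] [393.313 270.33  316.114] [ 2.951 -0.041  1.613]
bar0 [([235.1, 153.6], 0.9, [399.2, 297.1, 11.0]), ([344.1, 139.8], 0.63, [534.7, 316.8, 11.0])]
cap0 [([194.1, 160.8], 0.96, [351.3, 288.1, 11.0]), ([303.3, 144.8], 0.74, [482.3, 309.2, 11.0])]
```

View pics/w5.png

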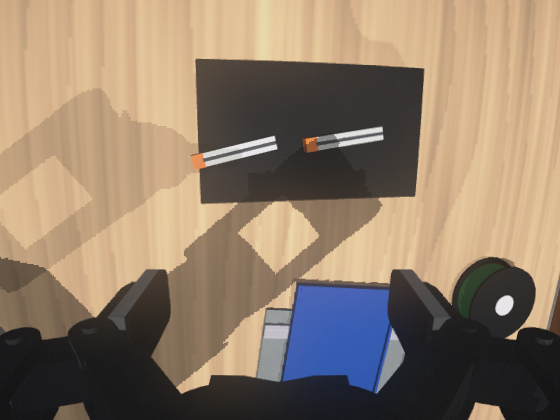

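Two bars on the mat: bar A has its cap at (194,161) and centre at (235,154), bar B its cap at (304,145) and centre at (344,140). The caps point towards the robot. I turn the tool by about 100° over bar A and look from close by.

Run:
```python
from h import *
print(goal([397,297,220],[np.pi,0,2.35]))
```

```text
(array([ 0.252,  0.04 , -0.943]), array([ 0.116, -0.07 ,  0.484]))
```

Emit:
step_arm:
  moves:
    - [[0.1, 0.02, -0.19], [0, 0, 0.1], 0.6]
    - [[0.15, 0.03, -0.38], [0.05, -0.03, 0.2], 0.6]
    - [[0.2, 0.04, -0.57], [0.1, -0.05, 0.3], 0.6]
    - [[0.25, 0.04, -0.76], [0.11, -0.07, 0.4], 0.6]
    - [[0.25, 0.04, -0.94], [0.11, -0.07, 0.48], 0.6]
    - [[0.25, 0.04, -0.94], [0.11, -0.07, 0.48], 0.6]
    - [[0.25, 0.04, -0.94], [0.11, -0.07, 0.48], 0.6]

```text
clock: 18.95
eef_pos: [397.0, 296.4, 221.5]
tcp_rot: [3.14, 0.001, 2.346]
contact_force: [-0.4, 0.0, -0.2]
opening: 0.798
grasp_force: 0.0
```

Run:
```python
from h import *
s=telemetry.sense();print(s['qpos'].round(2),s['eef_pos'].round(1),s['tcp_rot'].round(3))
print(goal([397,297,220],[np.pi,0,3.13]))
```

```text
[ 0.64  0.16  1.92 -0.    1.06 -0.14] [397.  296.4 221.5] [3.140e+00 1.000e-03 2.346e+00]
(array([ 0.002,  0.002, -0.998]), array([0.002, 0.002, 0.007]))
```

Emit:
step_arm:
  moves:
    - [[0, 0, -0.19], [0, 0, 0.1], 0.1]
    - [[0, 0, -0.38], [0, 0, 0.1], 0.1]
    - [[0, 0, -0.57], [0, 0, 0.1], 0.1]
    - [[0, 0, -0.76], [0, 0, 0.1], 0.1]
    - [[0, 0, -0.95], [0, 0, 0.1], 0.1]
    - [[0, 0, -1], [0, 0, 0.1], 0.1]
    - [[0, 0, -1], [0, 0, 0.1], 0.1]

```text
clock: 19.65
eef_pos: [397.3, 297.0, 202.7]
tcp_rot: [3.139, 0.004, 3.132]
contact_force: [0.2, -0.3, 0.6]
opening: 0.549
grasp_force: 0.0
```

Emit:
step_arm:
  moves:
    - [[0, 0, -0.19], [0, 0, 0], 0.1]
    - [[0, 0, -0.29], [0, 0, 0], 0.1]
    - [[0, 0, -0.29], [0, 0, 0], 0.1]
    - [[0, 0, -0.29], [0, 0, 0], 0.1]

```text
clock: 20.05
eef_pos: [397.1, 297.0, 201.9]
tcp_rot: [3.141, 0.003, -2.924]
contact_force: [-0.0, 0.7, 0.4]
opening: 0.55
grasp_force: 0.0
```

Run:
```python
from h import *
np.set_printoptions(precision=3,suppress=True)
s=telemetry.sense();print(s['clock'],s['qpos'].round(2),s['eef_pos'].round(1),s['tcp_rot'].round(3),s['opening'])
im=snap('wrist','w6.png');k=cal('wrist')
for n in('bar0','cap0'):
    print(n,[(np.round(d['xy'],1).tolist(),round(d['conf'],2),atz('wrist',d['xy'],11,k).round(1).tolist()) for d in imaging.mark_of('wrist',n)[:5]])
print([np.round(d['extent'],0).tolist() for d in imaging.recognise('wrist','bar0')])
```

```text
20.05 [ 0.64  0.18  1.94 -0.    1.02 -1.15] [397.1 297.  201.9] [ 3.141  0.003 -2.924] 0.5499504729121062
bar0 [([283.3, 186.0], 0.82, [398.3, 300.9, 11.0]), ([271.1, 318.1], 0.73, [534.6, 318.9, 11.0])]
cap0 [([272.4, 269.5], 0.88, [481.3, 308.8, 11.0]), ([280.1, 127.3], 0.75, [347.7, 286.7, 11.0])]
[[269.0, 130.0, 24.0, 109.0], [260.0, 266.0, 23.0, 95.0]]
```

View pics/w6.png

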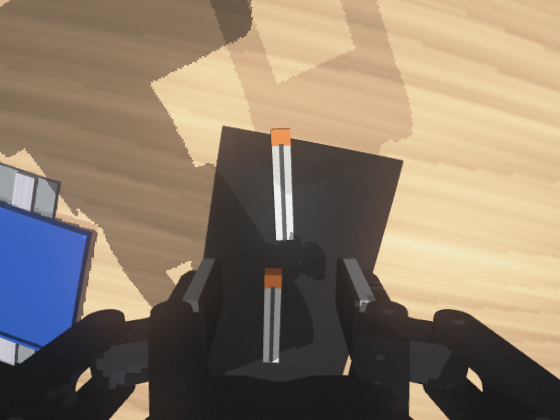

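Close view: bar A runs from its orange cap at (281,137) to its end at (284,240), and bar B is below with its cap at (272,277). Now I fit the outlines and heights.

```bash
cat >> h.py <<'E'
def fit(im,k,box,z=19.):
    x,y,w,h=box; hsv=cv2.cvtColor(im,cv2.COLOR_BGR2HSV)
    o=cv2.inRange(hsv,(3,150,90),(18,255,255)); g=cv2.inRange(hsv,(0,0,70),(179,60,255))
    out={}
    for n,m in(('cap',o),('bar',g)):
        q=np.zeros_like(m); q[y:y+h,x:x+w]=m[y:y+h,x:x+w]
        P=np.argwhere(q)[:,::-1].astype(np.float64)
        W=np.array([atz(None,p,z,k)[:2] for p in P]); out[n]=W
    A=np.vstack([out['cap'],out['bar']]).astype(np.float32)
    c,sz,an=cv2.minAreaRect(A); b=cv2.boxPoints((c,sz,an))
    e=b[1]-b[0] if np.linalg.norm(b[1]-b[0])>np.linalg.norm(b[2]-b[1]) else b[2]-b[1]
    u=e/np.linalg.norm(e)
    if u@(out['cap'].mean(0)-np.array(c))<0: u=-u
    return np.array(c),np.array(sz),np.arctan2(u[1],u[0]),out['cap'].mean(0)
E
python3 - <<'E'
from h import *
np.set_printoptions(precision=3,suppress=True)
im=cv2.imread('pics/w6.png');k=cal('wrist')
for box in([262,120,36,124],[258,264,30,102]):
    print(fit(im,k,box))
# height check: cap marks seen by the top camera and the wrist
t=imaging.grab_frame('top');kt=cal('top')
for n in('bar0','cap0'):
  for d in imaging.mark_of('top',n):
    print(n,d['conf'],[tri([ray('top',d['xy'],kt),ray('wrist',p,k)]).round(1) for p in ((283.3,186),(271.1,318.1),(272.4,269.5),(280.1,127.3))])
E
```

```text
(array([397.734, 297.122]), array([100.729,  31.253]), np.float32(-2.9086626), array([354.698, 288.069]))
(array([529.244, 318.757]), array([107.372,  16.943]), np.float32(-2.943346), array([486.654, 310.436]))
bar0 0.86 [array([ 484.3,  339.7, -139.4]), array([530.7, 318.7,  16.7]), array([524.7, 329.4, -59.6]), array([435.3, 287.7,  93.7])]
cap0 0.86 [array([ 458.5,  330.9, -139.8]), array([490.7, 298.8,  69.4]), array([486.6, 309.2,  -2.8]), array([417.5, 297.9,  -8.6])]
cap0 0.65 [array([366.6, 280.5, 104.5]), array([380.9, 259. , 235.1]), array([379. , 264. , 201.7]), array([346.4, 286.3,  38. ])]
```

Run:
```python
from h import *
np.set_printoptions(precision=3,suppress=True)
im=cv2.imread('pics/w6.png');k=cal('wrist')
print(fit(im,k,[268,126,26,115]))
a,b=atz(0,(281,128.5),19,k),atz(0,(285,240),19,k); d=a-b; print(a,b,(a+b)/2,np.linalg.norm(d),np.arctan2(d[1],d[0]))
c=(a+b)/2; print(goal([c[0],c[1],6],[np.pi,0,np.arctan2(d[1],d[0])]))
```

```text
(array([397.427, 297.913]), array([100.652,  22.474]), np.float32(-2.9099522), array([354.617, 287.993]))
[347.88  287.271  19.   ] [445.525 313.216  19.   ] [396.702 300.243  19.   ] 101.03314625246013 -2.881887890129301
(array([-0.   ,  0.003, -0.049]), array([-0.   ,  0.016,  0.977]))
```

Emit:
step_arm:
  moves:
    - [[0, 0, -0.04], [0, 0.013, 0.2], 0.1]
    - [[0, 0, -0.04], [0, 0.013, 0.4], 0.1]
    - [[0, 0, -0.04], [0, 0.013, 0.6], 0.1]
    - [[0, 0, -0.04], [0, 0.013, 0.8], 0.1]
    - [[0, 0, -0.04], [0, 0.013, 0.92], 0.1]
    - [[0, 0, -0.04], [0, 0.013, 0.97], 0.1]
    - [[0, 0, -0.04], [0, 0.013, 0.975], 0.1]

```text
clock: 21.1
eef_pos: [396.3, 299.3, 5.4]
tcp_rot: [-3.141, 0.0, -2.888]
contact_force: [-1.1, 0.2, 0.0]
opening: 0.55
grasp_force: 0.0
```

Emit:
step_arm:
  moves:
    - [[0, 0, 0], [0, 0, 0], -0.8]
    - [[0, 0, 0], [0, 0, 0], -0.8]
    - [[0, 0, 0], [0, 0, 0], -0.8]
    - [[0, 0, 0], [0, 0, 0], -0.8]
    - [[0, 0, 0], [0, 0, 0], -0.8]
    - [[0, 0, 0], [0, 0, 0], -0.8]
  squeeze: 50

```text
clock: 21.7
eef_pos: [397.8, 300.3, 7.8]
tcp_rot: [3.141, 0.005, -2.888]
contact_force: [-0.0, -0.6, 7.0]
opening: 0.171
grasp_force: 49.7
```

Bar A is gripped. While lifting, I work out the tray's yaw from its outline in the top view.

Emit:
step_arm:
  moves:
    - [[0, 0, 0], [0, 0, -0.1], -0.8]
    - [[0, 0, 0], [0, 0, -0.3], -0.8]
    - [[0, 0, 0], [0, 0, -0.5], -0.8]
    - [[0, 0, 0], [0, 0, -0.7], -0.8]
    - [[0, 0, 0], [0, 0, -0.7], -0.8]
    - [[0, 0, 0], [0, 0, -0.7], -0.8]

```text
clock: 22.3
eef_pos: [397.1, 300.0, 147.8]
tcp_rot: [3.14, 0.006, -2.888]
contact_force: [-1.4, -0.5, -0.7]
opening: 0.168
grasp_force: 48.9
```

Run:
```python
from h import *
np.set_printoptions(precision=3,suppress=True)
s=telemetry.sense();print(s['clock'],s['qpos'].round(2),s['eef_pos'].round(1),s['tcp_rot'].round(3),s['opening'],s['grasp_force'])
im=cv2.imread('pics/t1.png');k=cal('top');hsv=cv2.cvtColor(im,cv2.COLOR_BGR2HSV)
m=cv2.inRange(hsv,(100,130,40),(125,255,255)); m[:,:200]=0;m[:,340:]=0;m[:170]=0;m[270:]=0
n,l,st,c=cv2.connectedComponentsWithStats(m)
for i in range(1,n):
    if st[i,4]<800: continue
    P=np.argwhere(l==i)[:,::-1]; W=np.array([atz(0,p,18,k)[:2] for p in P],np.float32)
    c,sz,an=cv2.minAreaRect(W);print(st[i],c,sz,an,cv2.boxPoints((c,sz,an)))
    # corners
```

```text
22.3 [ 0.64  0.26  1.98 -0.    0.9  -1.18] [397.1 300.  147.8] [ 3.14   0.006 -2.888] 0.16774732355355268 48.91375422477722
[ 208  187  118   65 5886] (540.0103759765625, -30.88580322265625) (306.758544921875, 149.59283447265625) 83.86197662353516 [[ 449.243 -175.388]
 [ 597.978 -191.383]
 [ 630.778  113.617]
 [ 482.043  129.612]]
```

Emit:
step_arm:
  moves:
    - [[0, 0, 0.19], [0, 0, 0], -0.8]
    - [[0, 0, 0.38], [0, 0, 0], -0.8]
    - [[0, 0, 0.57], [0, 0, 0], -0.8]
    - [[0, 0, 0.76], [0, 0, 0], -0.8]
    - [[0, 0, 0.95], [0, 0, 0], -0.8]
    - [[0, 0, 1], [0, 0, 0], -0.8]

```text
clock: 22.9
eef_pos: [395.6, 298.9, 144.8]
tcp_rot: [-3.141, 0.001, 2.604]
contact_force: [0.3, -0.2, -0.3]
opening: 0.168
grasp_force: 48.9
```

Emit:
step_arm:
  moves:
    - [[0, 0, 0.19], [0, 0, 0], -0.8]
    - [[0, 0, 0.38], [0, 0, 0], -0.8]
    - [[0, 0, 0.57], [0, 0, 0], -0.8]
    - [[0, 0, 0.76], [0, 0, 0], -0.8]
    - [[0, 0, 0.95], [0, 0, 0], -0.8]
    - [[0, 0, 1], [0, 0, 0], -0.8]

```text
clock: 23.5
eef_pos: [395.6, 298.9, 144.8]
tcp_rot: [-3.141, 0.001, 1.819]
contact_force: [0.1, 0.5, -1.0]
opening: 0.173
grasp_force: 48.9
```

Run:
```python
from h import *
s=telemetry.sense();print(s['eef_pos'].round(1),s['tcp_rot'].round(3),s['opening'],s['grasp_force'])
y=s['tcp_rot'][2]
print(goal([551,65,120],[np.pi,0,y-np.pi/4]),y)
```

```text
[395.6 298.9 144.8] [-3.141e+00  1.000e-03  1.819e+00] 0.17297912050842162 48.88765633106232
(array([0.   , 0.001, 1.   ]), array([-1.324,  0.466,  0.125])) 1.8189399545152884
```

Emit:
step_arm:
  moves:
    - [[0, 0, 0.19], [-0.15, 0.06, 0], -0.8]
    - [[0, 0, 0.38], [-0.35, 0.13, 0], -0.8]
    - [[0, 0, 0.57], [-0.55, 0.2, 0], -0.8]
    - [[0, 0, 0.76], [-0.75, 0.27, 0], -0.8]
    - [[0, 0, 0.95], [-0.9, 0.33, 0], -0.8]
    - [[0, 0, 1], [-0.9, 0.33, 0], -0.8]

```text
clock: 24.1
eef_pos: [506.8, 138.8, 145.1]
tcp_rot: [3.14, -0.0, 1.031]
contact_force: [-0.3, 0.6, -0.8]
opening: 0.17
grasp_force: 49.0
```

Run:
```python
from h import *
s=telemetry.sense();print(s['eef_pos'].round(1),s['tcp_rot'].round(3))
print(goal([551,65,125],[np.pi,0,s['tcp_rot'][2]-np.pi/4]))
```

```text
[506.8 138.8 145.1] [ 3.14  -0.     1.031]
(array([ 0.002, -0.001,  1.   ]), array([-0.203,  0.379,  0.101]))
```

Emit:
step_arm:
  moves:
    - [[0, 0, 0.19], [-0.05, 0.08, 0.03], -0.8]
    - [[0, 0, 0.38], [-0.1, 0.16, 0.05], -0.8]
    - [[0, 0, 0.57], [-0.15, 0.25, 0.08], -0.8]
    - [[0, 0, 0.76], [-0.2, 0.34, 0.1], -0.8]
    - [[0, 0, 0.95], [-0.2, 0.38, 0.1], -0.8]
    - [[0, 0, 1], [-0.2, 0.38, 0.1], -0.8]
    - [[0, 0, 1], [-0.2, 0.38, 0.1], -0.8]

```text
clock: 24.8
eef_pos: [549.9, 68.5, 125.0]
tcp_rot: [-3.141, 0.0, 0.253]
contact_force: [-0.3, 0.3, -0.4]
opening: 0.167
grasp_force: 49.0
```

Run:
```python
from h import *
s=telemetry.sense();print(s['eef_pos'].round(1),s['tcp_rot'].round(3))
im=snap('wrist','w7.png')
k=cal('wrist')
for n,z in(('bay',18),('bin',18),('push',48)): print(n,[(np.round(d['xy']).tolist(),round(d['conf'],2),atz('wrist',d['xy'],z,k).round().tolist()) for d in imaging.mark_of('wrist',n)[:3]])
# predicted bay inner corners
b=np.array([547.5,30,18]);X=np.array([.9943,-.107,0]);Y=np.array([.107,.9943,0])
for i in(-71,71):
  for j in(-91,91): 
    p=proj('wrist',b+i*X+j*Y,k); print(p.round()); cv2.circle(im,tuple(int(v) for v in p),4,(0,255,255),-1)
cv2.imwrite('pics/w7m.png',im)
print(goal([551,65,45],[np.pi,0,-.107]),goal([551,65,24],[np.pi,0,-.107]))
```

```text
[549.9  68.5 125. ] [-3.141  0.     0.253]
bay [([330.0, 226.0], 0.58, [547.0, 30.0, 18.0])]
bin [([509.0, 294.0], 0.76, [530.0, -122.0, 18.0])]
push []
[400. 345.]
[177. 270.]
[488. 179.]
[241.  79.]
(array([-0.   , -0.002,  0.461]), array([-0.002,  0.02 ,  0.405])) (array([-0.   , -0.002,  0.461]), array([-0.002,  0.02 ,  0.51 ]))
```

View pics/w7m.png

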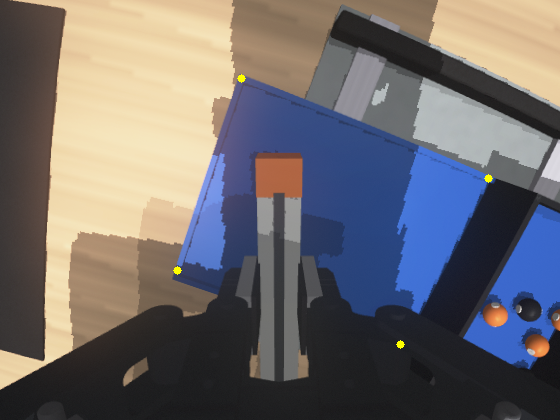

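Bar A is held with its orange cap away from the robot, at (278,175). The predicted bay corners (yellow dots) match the blue bay, so I turn the last 21° and lower.

Emit:
step_arm:
  moves:
    - [[0, 0, 0.19], [0, 0.02, 0], -0.8]
    - [[0, 0, 0.38], [0, 0.02, 0.1], -0.8]
    - [[0, 0, 0.46], [0, 0.02, 0.25], -0.8]
    - [[0, 0, 0.46], [0, 0.02, 0.4], -0.8]
    - [[0, 0, 0.46], [0, 0.02, 0.46], -0.8]
    - [[0, 0, 0.46], [0, 0.02, 0.49], -0.8]
    - [[0, 0, 0.46], [0, 0.02, 0.5], -0.8]
    - [[0, 0, 0.46], [0, 0.02, 0.5], -0.8]

```text
clock: 25.8
eef_pos: [552.7, 65.2, 27.3]
tcp_rot: [-3.141, -0.003, -0.107]
contact_force: [0.3, -0.3, -0.9]
opening: 0.168
grasp_force: 49.0
```

Emit:
step_arm:
  moves:
    - [[0, 0, 0], [0, 0, 0.01], -0.8]
    - [[0, 0, 0], [0, 0, 0.015], -0.8]
    - [[0, 0, 0], [0, 0, 0.015], -0.8]

```text
clock: 26.1
eef_pos: [552.3, 65.1, 24.0]
tcp_rot: [-3.141, -0.003, -0.108]
contact_force: [0.1, 0.4, -0.5]
opening: 0.172
grasp_force: 49.0
```

Emit:
step_arm:
  moves:
    - [[0, 0, 0], [0, 0, 0.005], -0.8]
    - [[0, 0, 0], [0, 0, 0.01], -0.8]
    - [[0, 0, 0], [0, 0, 0.01], -0.8]

```text
clock: 26.4
eef_pos: [552.8, 65.1, 22.8]
tcp_rot: [-3.141, -0.003, -0.108]
contact_force: [-2.6, -0.6, 13.0]
opening: 0.168
grasp_force: 50.8
```

Seated. I release, rise and turn back for bar B.

Emit:
step_arm:
  moves:
    - [[0, 0, 0], [0, 0, -0.003], -0.1]
    - [[0, 0, 0], [0, 0, -0.003], -0.1]
    - [[0, 0, 0], [0, 0, -0.003], -0.1]
    - [[0, 0, 0], [0, 0, -0.1], -0.1]
    - [[0, 0, 0], [0, 0, -0.3], -0.1]
    - [[0, 0, 0], [0, 0, -0.55], -0.1]
    - [[0, 0, 0], [0, 0, -0.8], -0.1]
    - [[0, 0, 0], [0, 0, -0.8], -0.1]

```text
clock: 27.2
eef_pos: [555.7, 65.5, 188.2]
tcp_rot: [-3.138, -0.013, -0.108]
contact_force: [-0.4, 0.1, 0.4]
opening: 0.449
grasp_force: 0.0
```

Emit:
step_arm:
  moves:
    - [[0, 0, -0.19], [0, -0.2, 0], 0.1]
    - [[0, 0, -0.38], [0, -0.4, 0], 0.1]
    - [[0, 0, -0.57], [0, -0.6, 0], 0.1]
    - [[0, 0, -0.76], [0, -0.8, 0], 0.1]
    - [[0, 0, -0.95], [0, -0.9, 0], 0.1]
    - [[0, 0, -1], [0, -0.9, 0], 0.1]

```text
clock: 27.8
eef_pos: [570.9, 246.8, 181.0]
tcp_rot: [3.141, -0.002, 0.686]
contact_force: [0.7, -0.3, 0.4]
opening: 0.55
grasp_force: 0.0
```

Run:
```python
from h import *
s=telemetry.sense();print(s['clock'],s['eef_pos'].round(1),s['tcp_rot'].round(3))
imaging.grab_frame('top'); 
for n in('bar0','cap0'): print(n,[(round(d['conf'],2),atz('top',d['xy'],19).round().tolist()) for d in imaging.mark_of('top',n)[:4]])
print(goal([529,318,200],[np.pi,0,s['tcp_rot'][2]+np.pi/4]))
```

```text
27.8 [570.9 246.8 181. ] [ 3.141e+00 -2.000e-03  6.860e-01]
bar0 [(0.73, [508.0, -120.0, 19.0]), (0.61, [561.0, 71.0, 19.0]), (0.52, [542.0, 313.0, 19.0])]
cap0 [(0.64, [598.0, 58.0, 19.0]), (0.61, [490.0, 309.0, 19.0]), (0.26, [455.0, -113.0, 19.0]), (0.18, [524.0, -170.0, 19.0])]
(array([ 1.000e-03, -1.000e-03, -1.011e+00]), array([ 0.07 , -0.419, -0.095]))
```

Emit:
step_arm:
  moves:
    - [[0, 0, -0.19], [0.02, -0.1, 0], 0.1]
    - [[0, 0, -0.38], [0.04, -0.2, -0.05], 0.1]
    - [[0, 0, -0.57], [0.07, -0.3, -0.1], 0.1]
    - [[0, 0, -0.76], [0.07, -0.4, -0.1], 0.1]
    - [[0, 0, -0.95], [0.07, -0.42, -0.1], 0.1]
    - [[0, 0, -1], [0.07, -0.42, -0.1], 0.1]

```text
clock: 28.55
eef_pos: [528.7, 318.1, 201.5]
tcp_rot: [3.14, -0.001, 1.467]
contact_force: [-0.1, 1.1, 0.1]
opening: 0.549
grasp_force: 0.0
```

Emit:
step_arm:
  moves:
    - [[0, 0, -0.19], [0, 0, 0], 0.1]
    - [[0, 0, -0.38], [0, 0, 0], 0.1]
    - [[0, 0, -0.57], [0, 0, 0], 0.1]
    - [[0, 0, -0.76], [0, 0, 0], 0.1]
    - [[0, 0, -0.95], [0, 0, 0], 0.1]
    - [[0, 0, -1], [0, 0, 0], 0.1]

```text
clock: 29.15
eef_pos: [529.3, 317.3, 201.4]
tcp_rot: [3.14, 0.001, 2.251]
contact_force: [-0.2, -0.7, -0.3]
opening: 0.552
grasp_force: 0.0
```

Emit:
step_arm:
  moves:
    - [[0, 0, -0.19], [0, 0, 0], 0.1]
    - [[0, 0, -0.38], [0, 0, 0], 0.1]
    - [[0, 0, -0.57], [0, 0, 0], 0.1]
    - [[0, 0, -0.76], [0, 0, 0], 0.1]
    - [[0, 0, -0.95], [0, 0, 0], 0.1]
    - [[0, 0, -1], [0, 0, 0], 0.1]

```text
clock: 29.75
eef_pos: [529.3, 317.3, 201.4]
tcp_rot: [3.141, 0.002, 3.037]
contact_force: [0.1, -0.0, 0.2]
opening: 0.553
grasp_force: 0.0
```

Emit:
step_arm:
  moves:
    - [[0, 0, -0.19], [0, 0, 0], 0.1]
    - [[0, 0, -0.38], [0, 0, 0], 0.1]
    - [[0, 0, -0.38], [0, 0, 0], 0.1]
    - [[0, 0, -0.38], [0, 0, 0], 0.1]

```text
clock: 30.15
eef_pos: [529.3, 317.6, 201.5]
tcp_rot: [-3.142, 0.002, -2.957]
contact_force: [-0.4, 0.2, -0.1]
opening: 0.551
grasp_force: 0.0
```

Run:
```python
from h import *
np.set_printoptions(precision=3,suppress=True)
s=telemetry.sense();print(s['clock'],s['qpos'].round(2),s['eef_pos'].round(1),s['tcp_rot'].round(3),s['opening'])
im=snap('wrist','w8.png');k=cal('wrist')
for n in('bar0','cap0'):
    print(n,[(np.round(d['xy'],1).tolist(),round(d['conf'],2),atz('wrist',d['xy'],11,k).round(1).tolist()) for d in imaging.mark_of('wrist',n)[:5]])
```

```text
30.15 [ 0.54  0.37  1.68 -0.    1.09 -1.22] [529.3 317.6 201.5] [-3.142  0.002 -2.957] 0.551449054740773
bar0 [([3.2, 164.8], 0.77, [557.9, 56.0, 11.0]), ([279.4, 189.1], 0.7, [533.9, 318.6, 11.0])]
cap0 [([281.6, 131.5], 0.74, [482.8, 310.9, 11.0])]
```

View pics/w8.png

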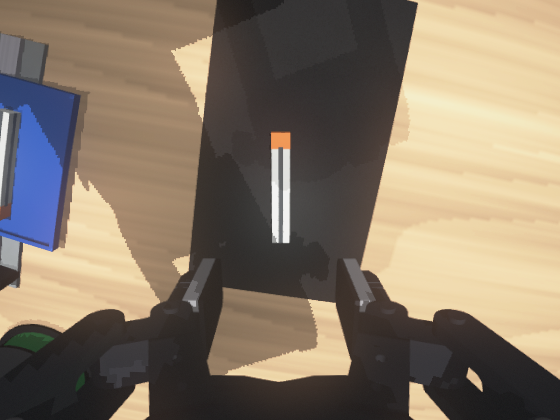

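Bar B runs from its cap at (281,140) to (281,243) and is aligned with the gripper.

Run:
```python
from h import *
np.set_printoptions(precision=3,suppress=True)
im=cv2.imread('pics/w8.png');k=cal('wrist')
c,sz,a,cap=fit(im,k,[262,125,38,122]); print(c,sz,a,cap)
print(goal([c[0],c[1],6],[np.pi,0,a]))
```

```text
[532.573 319.238] [101.262  33.453] -2.9393988 [489.173 310.756]
(array([ 0.   ,  0.003, -0.019]), array([-0.015,  0.003,  0.978]))
```

Emit:
step_arm:
  moves:
    - [[0, 0, 0], [-0.015, 0.003, 0.2], 0.1]
    - [[0, 0, 0], [-0.015, 0.003, 0.4], 0.1]
    - [[0, 0, 0], [-0.015, 0.003, 0.6], 0.1]
    - [[0, 0, 0], [-0.015, 0.003, 0.8], 0.1]
    - [[0, 0, 0], [-0.015, 0.003, 0.92], 0.1]
    - [[0, 0, 0], [-0.015, 0.003, 0.965], 0.1]
    - [[0, 0, 0], [-0.015, 0.003, 0.97], 0.1]

```text
clock: 31.0
eef_pos: [532.0, 319.1, 6.7]
tcp_rot: [-3.141, 0.001, -2.952]
contact_force: [0.3, -0.3, 0.1]
opening: 0.551
grasp_force: 0.0
```

Emit:
step_arm:
  moves:
    - [[0, 0, 0], [0, 0, 0], -0.8]
    - [[0, 0, 0], [0, 0, 0], -0.8]
    - [[0, 0, 0], [0, 0, 0], -0.8]
    - [[0, 0, 0], [0, 0, 0], -0.8]
    - [[0, 0, 0], [0, 0, 0], -0.8]
    - [[0, 0, 0], [0, 0, 0], -0.8]

```text
clock: 31.6
eef_pos: [533.6, 320.1, 9.5]
tcp_rot: [3.141, 0.005, -2.951]
contact_force: [0.2, -0.3, 7.9]
opening: 0.168
grasp_force: 49.8
```

Emit:
step_arm:
  moves:
    - [[0, 0, 0], [0, 0, -0.1], -0.8]
    - [[0, 0, 0], [0, 0, -0.3], -0.8]
    - [[0, 0, 0], [0, 0, -0.5], -0.8]
    - [[0, 0, 0], [0, 0, -0.7], -0.8]
    - [[0, 0, 0], [0, 0, -0.7], -0.8]
    - [[0, 0, 0], [0, 0, -0.7], -0.8]

```text
clock: 32.2
eef_pos: [532.8, 319.7, 149.3]
tcp_rot: [3.14, 0.005, -2.951]
contact_force: [-0.8, 0.1, -1.0]
opening: 0.169
grasp_force: 49.0
```

Emit:
step_arm:
  moves:
    - [[0, 0, 0.19], [0, 0, 0], -0.8]
    - [[0, 0, 0.38], [0, 0, 0], -0.8]
    - [[0, 0, 0.57], [0, 0, 0], -0.8]
    - [[0, 0, 0.76], [0, 0, 0], -0.8]
    - [[0, 0, 0.95], [0, 0, 0], -0.8]
    - [[0, 0, 1], [0, 0, 0], -0.8]

```text
clock: 32.8
eef_pos: [531.2, 318.7, 145.8]
tcp_rot: [-3.141, 0.0, 2.541]
contact_force: [0.2, 1.1, -0.1]
opening: 0.167
grasp_force: 48.9
```

Emit:
step_arm:
  moves:
    - [[0, 0, 0.19], [0, 0, 0], -0.8]
    - [[0, 0, 0.38], [0, 0, 0], -0.8]
    - [[0, 0, 0.57], [0, 0, 0], -0.8]
    - [[0, 0, 0.76], [0, 0, 0], -0.8]
    - [[0, 0, 0.95], [0, 0, 0], -0.8]
    - [[0, 0, 1], [0, 0, 0], -0.8]

```text
clock: 33.4
eef_pos: [531.1, 318.7, 145.8]
tcp_rot: [-3.141, 0.001, 1.756]
contact_force: [-0.3, 0.4, -0.2]
opening: 0.167
grasp_force: 48.9
```

Run:
```python
from h import *
s=telemetry.sense();print(s['eef_pos'].round(1),s['tcp_rot'].round(3))
print(goal([545,10,145],[np.pi,0,s['tcp_rot'][2]-np.pi/4]))
```

```text
[531.1 318.7 145.8] [-3.141e+00  1.000e-03  1.756e+00]
(array([-0.   ,  0.001,  1.   ]), array([-1.53 , -0.216,  0.005]))
```

Emit:
step_arm:
  moves:
    - [[0, 0, 0.19], [-0.15, -0.02, 0], -0.8]
    - [[0, 0, 0.38], [-0.35, -0.05, 0], -0.8]
    - [[0, 0, 0.57], [-0.55, -0.08, 0], -0.8]
    - [[0, 0, 0.76], [-0.75, -0.11, 0], -0.8]
    - [[0, 0, 0.95], [-0.95, -0.14, 0], -0.8]
    - [[0, 0, 1], [-1, -0.14, 0], -0.8]

```text
clock: 34.0
eef_pos: [541.0, 114.2, 145.9]
tcp_rot: [-3.141, 0.001, 0.969]
contact_force: [0.3, 0.5, -1.7]
opening: 0.167
grasp_force: 49.0
```

Run:
```python
from h import *
s=telemetry.sense();print(s['eef_pos'].round(1),s['tcp_rot'].round(3))
print(goal([545,10,125],[np.pi,0,s['tcp_rot'][2]-np.pi/4]))
```

```text
[541.  114.2 145.9] [-3.141e+00  1.000e-03  9.690e-01]
(array([0.   , 0.002, 1.   ]), array([-0.418,  0.311,  0.105]))
```

Emit:
step_arm:
  moves:
    - [[0, 0, 0.19], [-0.1, 0.08, 0.03], -0.8]
    - [[0, 0, 0.38], [-0.2, 0.16, 0.05], -0.8]
    - [[0, 0, 0.57], [-0.3, 0.23, 0.08], -0.8]
    - [[0, 0, 0.76], [-0.4, 0.29, 0.1], -0.8]
    - [[0, 0, 0.95], [-0.42, 0.31, 0.1], -0.8]
    - [[0, 0, 1], [-0.42, 0.31, 0.1], -0.8]
    - [[0, 0, 1], [-0.42, 0.31, 0.1], -0.8]

```text
clock: 34.7
eef_pos: [546.3, 13.5, 126.4]
tcp_rot: [-3.141, -0.0, 0.191]
contact_force: [1.0, -0.2, -0.5]
opening: 0.166
grasp_force: 49.0
```

Run:
```python
from h import *
s=telemetry.sense();print(s['eef_pos'].round(1),s['tcp_rot'].round(3))
print(goal([545,10,28],[np.pi,0,-.107]))
```

```text
[546.3  13.5 126.4] [-3.141 -0.     0.191]
(array([-0.001, -0.   ,  0.379]), array([-0.01 ,  0.016,  0.492]))
```

Emit:
step_arm:
  moves:
    - [[0, 0, 0.19], [-0.01, 0.016, 0], -0.8]
    - [[0, 0, 0.38], [-0.01, 0.016, 0.1], -0.8]
    - [[0, 0, 0.38], [-0.01, 0.016, 0.25], -0.8]
    - [[0, 0, 0.38], [-0.01, 0.016, 0.4], -0.8]
    - [[0, 0, 0.38], [-0.01, 0.016, 0.46], -0.8]
    - [[0, 0, 0.38], [-0.01, 0.016, 0.49], -0.8]
    - [[0, 0, 0.38], [-0.01, 0.016, 0.5], -0.8]
    - [[0, 0, 0.38], [-0.01, 0.016, 0.5], -0.8]

```text
clock: 35.5
eef_pos: [546.4, 10.0, 28.1]
tcp_rot: [-3.141, -0.003, -0.107]
contact_force: [0.6, 0.2, -0.4]
opening: 0.17
grasp_force: 49.0
```

Emit:
step_arm:
  moves:
    - [[0, 0, 0], [0, 0, 0.003], -0.8]
    - [[0, 0, 0], [0, 0, 0.007], -0.8]
    - [[0, 0, 0], [0, 0, 0.007], -0.8]

```text
clock: 35.8
eef_pos: [546.1, 9.9, 26.6]
tcp_rot: [-3.141, -0.003, -0.108]
contact_force: [-0.4, -1.1, -0.5]
opening: 0.17
grasp_force: 49.0
```

Emit:
step_arm:
  moves:
    - [[0, 0, 0], [0, 0, 0.005], -0.8]
    - [[0, 0, 0], [0, 0, 0.01], -0.8]
    - [[0, 0, 0], [0, 0, 0.01], -0.8]

```text
clock: 36.1
eef_pos: [546.1, 9.9, 24.5]
tcp_rot: [-3.141, -0.003, -0.108]
contact_force: [-1.5, -0.0, 5.5]
opening: 0.17
grasp_force: 49.6
```

Contact at 5.5 N. I release and rise.

Emit:
step_arm:
  moves:
    - [[0, 0, 0], [0, 0, -0.003], -0.3]
    - [[0, 0, 0], [0, 0, -0.003], -0.3]
    - [[0, 0, 0], [0, 0, -0.003], -0.3]
    - [[0, 0, 0], [0, 0, -0.1], -0.3]
    - [[0, 0, 0], [0, 0, -0.3], -0.3]
    - [[0, 0, 0], [0, 0, -0.55], -0.3]
    - [[0, 0, 0], [0, 0, -0.8], -0.3]
    - [[0, 0, 0], [0, 0, -0.8], -0.3]

```text
clock: 36.9
eef_pos: [549.5, 9.9, 190.8]
tcp_rot: [-3.14, -0.013, -0.108]
contact_force: [0.1, -0.1, -0.6]
opening: 0.351
grasp_force: 0.0
```

Emit:
step_arm:
  moves:
    - [[0, 0, 0], [-0.2, 0, -0.1], -1]
    - [[0, 0, 0], [-0.4, 0, -0.1], -1]
    - [[0, 0, 0], [-0.6, 0.1, -0.1], -1]
    - [[0, 0, 0], [-0.68, 0.3, -0.1], -1]
    - [[0, 0, 0], [-0.68, 0.5, -0.1], -1]
    - [[0, 0, 0], [-0.68, 0.66, -0.1], -1]
    - [[0, 0, 0], [-0.68, 0.66, -0.1], -1]

```text
clock: 37.6
eef_pos: [395.6, -109.5, 203.7]
tcp_rot: [3.141, -0.003, -0.111]
contact_force: [0.1, 0.0, -0.7]
opening: -0.002
grasp_force: 0.0
```

Run:
```python
from h import *
np.set_printoptions(precision=3,suppress=True)
s=telemetry.sense();print(s['clock'],s['qpos'].round(2),s['eef_pos'].round(1),s['tcp_rot'].round(3),s['opening'])
top=snap('top','t2.png');kt=cal('top')
for n,z in(('bar0',26),('cap0',26),('bin',18),('push',48),('ball0',27),('cup',4),('coaster',4)): print(n,[(round(d['conf'],2),atz('top',d['xy'],z,kt).round().tolist()) for d in imaging.mark_of('top',n)[:7]])
im=snap('wrist','w9.png');k=cal('wrist')
for n,z in(('push',48),('bin',18),('bar0',26),('cap0',26)): print(n,[(np.round(d['xy']).tolist(),round(d['conf'],2),atz('wrist',d['xy'],z,k).round().tolist()) for d in imaging.mark_of('wrist',n)[:3]])
a=cv2.resize(top[165:270,200:340],(800,300),interpolation=cv2.INTER_CUBIC)
b=np.hstack([cv2.resize(top[190:280,340:450],(367,300)),cv2.resize(im,(433,300))])
cv2.imwrite('pics/c2.png',np.vstack([a,b]))
print(goal([396.7,-107.6,38],[np.pi,0,-.107]))
```

```text
37.6 [-0.27  0.04  2.1   0.    1.    1.41] [ 395.6 -109.5  203.7] [ 3.141 -0.003 -0.111] -0.0021714859895167267
bar0 [(0.63, [548.0, 70.0, 26.0]), (0.6, [553.0, 6.0, 26.0])]
cap0 [(0.81, [607.0, 2.0, 26.0])]
bin [(0.81, [521.0, -119.0, 18.0]), (0.38, [522.0, -162.0, 18.0])]
push [(0.67, [453.0, -109.0, 48.0]), (0.26, [659.0, -397.0, 48.0]), (0.22, [552.0, 28.0, 48.0])]
ball0 [(0.59, [462.0, -169.0, 27.0]), (0.58, [523.0, -131.0, 27.0]), (0.55, [493.0, -159.0, 27.0]), (0.53, [503.0, -114.0, 27.0]), (0.48, [523.0, -169.0, 27.0])]
cup [(0.86, [581.0, -405.0, 4.0]), (0.82, [469.0, -364.0, 4.0]), (0.74, [549.0, 37.0, 4.0]), (0.63, [481.0, -476.0, 4.0])]
coaster [(0.92, [473.0, -358.0, 4.0])]
push [([284.0, 120.0], 0.87, [455.0, -117.0, 48.0])]
bin [([284.0, 25.0], 0.91, [530.0, -125.0, 18.0])]
bar0 [([54.0, 28.0], 0.75, [553.0, 64.0, 26.0]), ([119.0, 23.0], 0.72, [548.0, 8.0, 26.0])]
cap0 [([339.0, 102.0], 0.41, [464.0, -164.0, 26.0])]
(array([-0.001, -0.003, -0.   ]), array([0.002, 0.005, 0.828]))
```

View pics/c2.png

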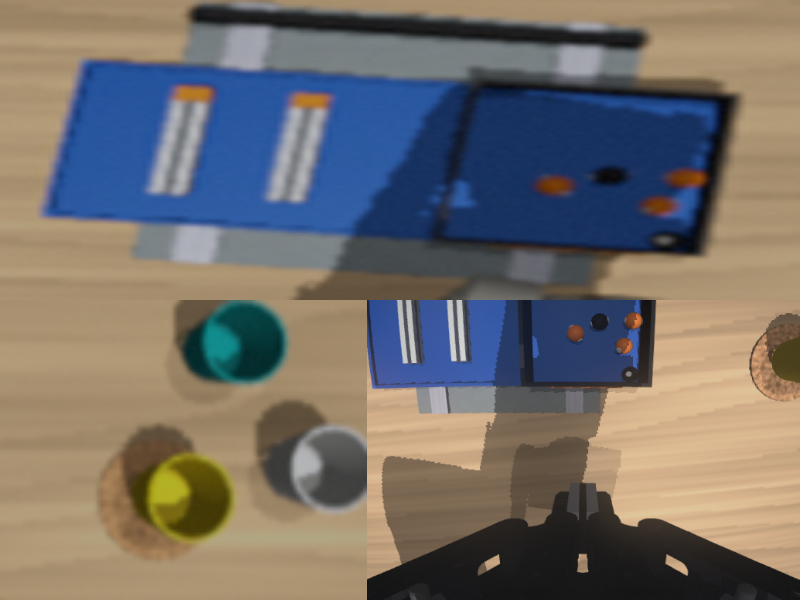

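Both bars lie parallel in the bay with their orange ends away from the robot, at (190,93) and (310,100). Five balls are in the bin, and the cup is empty on its coaster at (190,497). Now I push the tray.

Emit:
step_arm:
  moves:
    - [[0, 0, 0], [0, 0, 0.2], -1]
    - [[0, 0, 0], [0, 0, 0.4], -1]
    - [[0, 0, 0], [0, 0, 0.6], -1]
    - [[0, 0, 0], [0, 0, 0.8], -1]
    - [[0, 0, 0], [0, 0, 0.83], -1]
    - [[0, 0, 0], [0.08, 0, 0.83], -1]
    - [[0, 0, 0], [0.16, 0, 0.83], -1]
    - [[0, 0, 0], [0.16, 0, 0.83], -1]

```text
clock: 39.05
eef_pos: [431.3, -110.8, 39.3]
tcp_rot: [-3.141, -0.006, -0.107]
contact_force: [1.0, -0.7, -0.5]
opening: -0.0
grasp_force: 0.0
```

Emit:
step_arm:
  moves:
    - [[0, 0, 0], [0.015, 0, 0], -1]
    - [[0, 0, 0], [0.03, 0, 0], -1]
    - [[0, 0, 0], [0.045, 0, 0], -1]
    - [[0, 0, 0], [0.06, 0, 0], -1]
    - [[0, 0, 0], [0.075, 0, 0], -1]
    - [[0, 0, 0], [0.09, 0, 0], -1]
    - [[0, 0, 0], [0.105, 0, 0], -1]
    - [[0, 0, 0], [0.12, 0, 0], -1]

```text
clock: 39.85
eef_pos: [451.4, -112.6, 37.6]
tcp_rot: [-3.141, -0.0, -0.108]
contact_force: [-3.9, 0.8, 1.5]
opening: 0.002
grasp_force: 2.1
```

Emit:
step_arm:
  moves:
    - [[0, 0, 0], [0.015, 0, 0], -1]
    - [[0, 0, 0], [0.03, 0, 0], -1]
    - [[0, 0, 0], [0.045, 0, 0], -1]
    - [[0, 0, 0], [0.06, 0, 0], -1]
    - [[0, 0, 0], [0.075, 0, 0], -1]
    - [[0, 0, 0], [0.09, 0, 0], -1]
    - [[0, 0, 0], [0.105, 0, 0], -1]
    - [[0, 0, 0], [0.12, 0, 0], -1]

```text
clock: 40.65
eef_pos: [476.1, -115.3, 37.8]
tcp_rot: [-3.141, -0.002, -0.108]
contact_force: [-4.8, 1.8, -2.6]
opening: 0.002
grasp_force: 2.1
```

Emit:
step_arm:
  moves:
    - [[0, 0, 0], [0.015, 0, 0], -1]
    - [[0, 0, 0], [0.03, 0, 0], -1]
    - [[0, 0, 0], [0.045, 0, 0], -1]
    - [[0, 0, 0], [0.06, 0, 0], -1]
    - [[0, 0, 0], [0.075, 0, 0], -1]
    - [[0, 0, 0], [0.085, 0, 0], -1]

```text
clock: 41.25
eef_pos: [484.2, -115.9, 36.9]
tcp_rot: [-3.14, 0.015, -0.107]
contact_force: [-38.1, -0.2, 27.3]
opening: 0.006
grasp_force: 19.1
```

Emit:
step_arm:
  moves:
    - [[0, 0, 0], [-0.03, 0, 0], -1]
    - [[0, 0, 0], [-0.03, 0, 0], -1]

```text
clock: 41.45
eef_pos: [484.2, -116.1, 37.6]
tcp_rot: [-3.14, 0.002, -0.108]
contact_force: [-12.1, 1.6, 2.2]
opening: -0.002
grasp_force: 6.3
```

Run:
```python
from h import *
np.set_printoptions(precision=1,suppress=True)
s=telemetry.sense();print(s['clock'],s['eef_pos'].round(1),s['tcp_rot'].round(3),s['contact_force'])
top=snap('top','t3.png');k=cal('top')
for f in('t2','t3'):
    im=cv2.imread(f'pics/{f}.png')
    hsv=cv2.cvtColor(im,cv2.COLOR_BGR2HSV)
    # far edge of the tray and the stop along a column: intensity profile in tray-x
    m=cv2.inRange(hsv,(100,130,40),(125,255,255)); m[:,:200]=0;m[:,340:]=0;m[:150]=0;m[270:]=0
    for col in(225,245,265):
        r_=np.argwhere(m[:,col])[:,0]; d=np.argwhere(im[150:200,col].max(1)<50)[:,0]+150
        print(f,col,r_.min(),r_.max(),'tray far x',atz(0,(col,r_.min()),23,k),'near',atz(0,(col,r_.max()),23,k)[0],'stop rows',d)
for n,z in(('bay',18),('bin',18),('bar0',26),('cap0',26),('push',48)): print(n,[(round(d['conf'],2),atz('top',d['xy'],z,k)) for d in imaging.mark_of('top',n)[:3]])
```

```text
41.45 [ 484.2 -116.1   37.6] [-3.1  0.  -0.1] [-12.1   1.6   2.2]
t2 225 188 242 tray far x [624.   84.7  23. ] near 477.9761700638991 stop rows []
t2 245 190 244 tray far x [619.3  30.3  23. ] near 473.3095875031102 stop rows [169 170 171 172]
t2 265 192 247 tray far x [614.5 -24.   23. ] near 465.92961972691785 stop rows [172 173 174 175]
t3 225 173 227 tray far x [665.2  85.7  23. ] near 518.2652337152665 stop rows []
t3 245 173 229 tray far x [665.9  31.3  23. ] near 513.5706600209246 stop rows [169 170 171 172]
t3 265 176 232 tray far x [658.3 -23.3  23. ] near 506.1680728352022 stop rows [172 173 174 175]
bay [(0.85, array([591.5,  24.2,  18. ]))]
bin [(0.89, array([ 565.8, -121.6,   18. ])), (0.71, array([648.1,  -0.4,  18. ])), (0.69, array([ 781.2, -158.7,   18. ]))]
bar0 [(0.62, array([598.6,  60.2,  26. ])), (0.48, array([587.4,   8.5,  26. ]))]
cap0 [(0.61, array([651. ,  -2.9,  26. ])), (0.47, array([646.9,  60.2,  26. ])), (0.46, array([592.2,  56.9,  26. ]))]
push [(0.66, array([ 658.3, -393.5,   48. ])), (0.5, array([634.1,  58.4,  48. ]))]
```

The tray's far edge (row 173) now touches the stop (rows 169-172) and the force rose to 38 N with no further motion, so the tray is home. I retreat and check.

Emit:
step_arm:
  moves:
    - [[0, 0, 0], [-0.1, 0, 0], -1]
    - [[0, 0, 0], [-0.25, 0, 0], -1]
    - [[0, 0, 0], [-0.4, 0, -0.1], -1]
    - [[0, 0, 0], [-0.4, 0, -0.3], -1]
    - [[0, 0, 0], [-0.4, 0, -0.55], -1]
    - [[0, 0, 0], [-0.4, 0, -0.8], -1]
    - [[0, 0, 0], [-0.4, 0, -0.8], -1]
    - [[0, 0, 0], [-0.4, 0, -0.8], -1]

```text
clock: 42.55
eef_pos: [409.4, -108.6, 199.8]
tcp_rot: [3.141, -0.009, -0.108]
contact_force: [0.1, -0.8, 0.1]
opening: -0.001
grasp_force: 0.0
```

Run:
```python
from h import *
np.set_printoptions(precision=1,suppress=True)
s=telemetry.sense();print(s['clock'],s['eef_pos'].round(1),s['contact_force'])
k=cal('top'); im=snap('top','t4.png'); hsv=cv2.cvtColor(im,cv2.COLOR_BGR2HSV)
m=cv2.inRange(hsv,(100,130,40),(125,255,255)); m[:,:200]=0;m[:,340:]=0;m[:150]=0;m[270:]=0
print([(c,np.argwhere(m[:,c])[:,0].min(),np.argwhere(m[:,c])[:,0].max()) for c in(225,245,265)])
for n,z in(('bay',18),('bar0',26),('cap0',26),('ball0',27),('cup',4),('coaster',4)): print(n,[(round(d['conf'],2),atz('top',d['xy'],z,k)[:2]) for d in imaging.mark_of('top',n)[:6]])
o=cv2.inRange(hsv,(3,130,90),(20,255,255)); o[:,:200]=0;o[:,335:]=0;o[:150]=0;o[260:]=0
n,l,st,c=cv2.connectedComponentsWithStats(o); print([(s_[4],atz(0,p,26,k)[:2]) for s_,p in zip(st[1:],c[1:]) if s_[4]>8])
g=cv2.inRange(hsv,(0,0,100),(179,70,255)); g[:,:215]=0;g[:,275:]=0;g[:175]=0;g[222:]=0
n,l,st,c=cv2.connectedComponentsWithStats(g)
for i in range(1,n):
    if st[i,4]>60:
        W=np.array([atz(0,p,34,k)[:2] for p in np.argwhere(l==i)[:,::-1]],np.float32); print(cv2.minAreaRect(W))
```

```text
42.55 [ 409.4 -108.6  199.8] [ 0.1 -0.8  0.1]
[(225, np.int64(173), np.int64(226)), (245, np.int64(173), np.int64(229)), (265, np.int64(176), np.int64(231))]
bay [(0.73, array([587.2,  19.5]))]
bar0 [(0.53, array([590.2,  61.1])), (0.48, array([589. ,   5.5]))]
cap0 [(0.74, array([637.6,  56.5])), (0.64, array([647.3,   8.7])), (0.55, array([589.9,  60.9]))]
ball0 [(0.55, array([ 566.3, -133.7])), (0.52, array([ 541., -157.])), (0.5, array([ 548.5, -110.9])), (0.39, array([ 509.2, -179.9])), (0.36, array([ 559.2, -167.2]))]
cup [(0.97, array([ 490.9, -478.8])), (0.91, array([ 467.4, -368.7])), (0.65, array([ 586.7, -407.7])), (0.21, array([634.7,  59.4]))]
coaster [(0.61, array([ 469.1, -366.2]))]
[(np.int32(23), array([638.8,  56.5])), (np.int32(22), array([632.6,   0.3])), (np.int32(23), array([ 562. , -177.7])), (np.int32(21), array([ 555.2, -114.4])), (np.int32(18), array([ 536.6, -164.2]))]
((592.5363159179688, 60.57360076904297), (18.2978572845459, 97.16446685791016), 84.37688446044922)
((584.1087646484375, 5.988663673400879), (18.63670539855957, 92.69408416748047), 83.37118530273438)
```

```bash
python3 -c "
from rig import r
print(r.sign_off())"
```

```text
the job is handed in; nothing more can be done
None
```

The job is handed in: both bars lie in the bay with their orange ends away from the robot, all five balls are in the bin, the empty cup is back upright on its coaster, and the tray is against its stop (it travelled only about 41 of the 60 mm, then met firm resistance with its edge at the stop in the picture).

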